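Load the reactor coils into the heater nest

ROBOT

A 7-joint arm with a two-finger parallel gripper is mounted at the origin on the work surface. World frame = base frame: x ahead of the robot, y to its left, z up, the work surface at z = 0. Lengths are in m, angles in rad, forces in N, time in s.
With the tool pointing down it reaches from about 0.4 to 0.875 m from the base axis. Payload 19.3 kg.
Tool frame: the origin (TCP) lies on the centre line of the jaws, within the pads' length; the fingertips stand 14 mm ahead of it and the grasp point (between the pads) lies 5 mm behind it; x points along the fingers, y is the direction in which the jaws open and shut, and the axes are right-handed (so a half turn about x gives the same grasp; the last joint's range is limited). The gripper opens to 85 mm and grips with 20 to 120 N. Pads are 22 mm wide; open, the fingers measure 114 mm over their backs; the gripper's body (76 mm by 85 mm) begins 54 mm behind the grasp point. The pads swing forward as they close: fully open they stand 13 mm farther back than shut.
Start: joints at [-1.345, 0.521, -0.036, 1.599, 0.021, 1.021, -0.113], TCP at [0.182, 0.598, 0.245] pointing down, gripper open.
Joint ranges: [-2.91, 2.91], [-0.3, 2.13], [-1.5, 1.42], [0.17, 2.43], [-1.26, 4.41], [0.16, 1.93], [-2.52, 2.52]. Speed limits (rad/s): [1.89, 1.89, 2.39, 2.39, 3.01, 3.01, 3.01].

INTERFACE

Orientations are given as [roll, pitch, yaw] about the fixed x, y, z axes, in that order (R = Rz(yaw) Ry(pitch) Rx(roll)).
In Python, from workcell import monitor, optics, bot gives the robot as it stands.
- The arm moves only by the tool arm_command, never from a script. Its arguments are lists of equal length, an entry for each row: "delta_pos": the shift along the tool's x, y, z as a fraction of full scale, a list of three; "rotation": the turn, a rotation vector about the tool's x, y, z as a fraction of full scale, a list of three. In form: {"delta_pos": [[dx, dy, dz], ...], "rotation": [[wx, wy, wz], ...]}. A call has 1 to 10 rows; each row shifts and turns the pose as measured when the row begins, along the tool's axes as they then stand; what a row does not reach is not made up. Full scale, the value 1, is 30 mm for a shift and 6 degrees for a turn. A row lasts 1/10 s, in which the tool goes at most 50 mm and 8.59 degrees, less where a joint would pass 70% of its speed; a pose out of reach is approached as far as the arm can. A call with a number of a shift or a turn outside -1 to 1 is refused whole. A call with a gripper value outside its range is refused whole. "gripper" is the closure, from -1 (fully open) to 1 (shut), so that 0 is half open, set as the call begins (left out, the last holds). The fingers move at their own pace and stop on an object; "grip_force" is the grip in N (left out, the last holds). Time passes only in rows, so rows that do not move let the fingers close. It gives the time, the measured TCP pose, the force and the opening at its end, in the units of the state.
- monitor.observe(): the state, without advancing time (a new reading comes with each control period).
- optics.grab_frame(name): name is "scene" or "top"; returns the picture (384x512x3 uint8, red, green, blue); there is no depth.
- optics.camera_params(name): a dict with "fx", "fy", "cx", "cy" (pixels), "origin" and "rotation" of the camera in the world. Camera axes: x right, y down, z forward; pixel columns grow to the right and rows downward; lengths in m; the calibration is good to about 2 mm. A picture is of the moment at which its call begins. camera_params takes no time and is no camera call.
- bot.job_done(): hands the job in, once; it reports no verdict.
The state is a dict: "clock": time; "qpos": joint angles; "qd": joint speeds; "joint_efforts": joint torques, N m; "position": TCP position; "tool_rot": TCP orientation; "force": force on the tool from outside, world axes, zero at the start; "moment": the same for the moment, N m; "grip_width": finger opening in m.
Only numpy, scipy, OpenCV 4.12 (cv2) and the standard library are available. Lean on these libraries where they do the work, as an engineer would, in place of code of your own. Each camera call takes 0.05 s, during which the arm holds its last target. There are 200 camera calls.

TASK

Free the red lock on top of the storage spindle (it may be a right- or a left-hand one: feel which way it gives, then turn it that way as far as it goes), slide the wound coils off the spindle, and stack in the square heater nest the yellow base pad, then every wound coil there is (a spare one may be lying on the table) in any order, then the black cover on top, all lying flat and square in the pocket. Finally turn the lock of the empty spindle back to where it was, so that its brass catches stick out again, and leave the amber bottle and the glass beaker standing.

Things in the scene. Friction and masses are not known exactly. Their poses are not given: they have to be found in the camera images.
- lock (a joint): Angle of the red lock on the spindle, rad: about 0 = locked, positive = anticlockwise from above. It gives only one way, which differs from start to start: the wrong way it meets a stop at about 0.12 (forcing bends it a little further), the right way it turns on to a stop at 1.6 (or -1.6). It swings in the brass catches; from 1.35 on they are wholly inside the spindle.
- lock_grip (a point): Centre of the lock's grip on top of the spindle, on its axis, 63 mm above the table: a red bar 24 mm long (x axis, white mark at the +x end), 10 mm thick (y axis) and 16 mm high, from 55 to 71 mm. It turns with the lock. It is slimmer than the hole in the coils, which lift off over it.
- spindle_foot (a point): Centre of the top of the spindle's round foot (90 mm diameter, 10 mm high, fixed), on which the coils stand. The spindle is an upright steel post 26 mm thick, its top 53 mm above the table. While locked, two opposite brass catches stick out to 25 mm from the axis, 48 to 53 mm up, above the coils.
- coil_orange_mid (a point): Bobbin wound with orange tubing: two square white flanges, 56 x 56 mm, 18 mm high overall, a hole 32 mm wide through it, 56 to 112 g; it starts on the spindle, turned anyhow, on the foot or on top of another. Point at its centre, half-way up; z is the axis of the hole, x and y run square to its sides. Either way up is the same.
- coil_blue_mid (a point): Bobbin wound with blue tubing (absent at some starts): two square white flanges, 56 x 56 mm, 18 mm high overall, a hole 32 mm wide through it, 56 to 112 g; it starts on the spindle, turned anyhow, on the foot or on top of another. Point at its centre, half-way up; z is the axis of the hole, x and y run square to its sides. Either way up is the same.
- coil_grey_mid (a point): Bobbin wound with grey tubing (absent at some starts): two square white flanges, 56 x 56 mm, 18 mm high overall, a hole 32 mm wide through it, 56 to 112 g; it starts lying on the table. Point at its centre, half-way up; z is the axis of the hole, x and y run square to its sides. Either way up is the same.
- base_pad_mid (a point): Yellow square base pad, 56 x 56 x 12 mm, 60 g, lying on the table; point at its centre, 6 mm up; x and y run square to its sides.
- cover_grip (a point): Centre of the red grip bar of the black cover, which lies on the table: bar 34 mm long (x axis), 12 mm thick (y axis), 24 mm high, standing in the middle of a black plate 56 x 56 x 8 mm whose sides run along x and y; 90 g in all. The point is 20 mm above the underside of the plate.
- nest_floor (a point): Centre of the floor of the aluminium nest's square pocket, 8 mm above the table; x, y run square to its sides. Pocket 61 x 61 mm on a fixed 90 x 90 mm base plate: four L-shaped corner walls 5 mm thick, up to 70 mm above the table, each arm covering 12 mm of the side: a gap 37 mm wide is left amid every side for the fingers. Black lips slope outwards from 70 to 77 mm height.
- amber_bottle_c (a point): Amber reagent bottle, 72 mm diameter, 150 mm high, loose, to be left standing; point 75 mm up its axis.
- beaker_c (a point): Glass beaker, 72 mm diameter, 90 mm high, loose, to be left standing; point 45 mm up its axis.
There are look-alikes about, which are no part of the job. Leave any purple or turquoise look-alike of the part that bears coil_grey_mid alone.

How it is judged:
By the outcome, as a careful person would: the job done as asked, in the order asked, and still so for the second after the job is handed in, with the robot touching nothing.
Of coil_blue, coil_grey only 1 to 2 are there at a start; the rules pass over those that are not, and their reading is None.
At some moment in a run one of cover may be knocked a few centimetres aside while the robot is not near it.
Once in a run the grip may slacken for a moment while it holds something.
It also fails if it takes over 210 s, if anything falls off the work surface, if the arm or the gripper's body presses on something with over 40 N, if the wrist force passes 120 N, or if a joint passes its speed limit or range.

## Working session

There is one attempt and no reset: what is moved stays moved. The work goes in short steps, Python scripts to look and compute and a tool call to move; the robot and the scene stay as the last step left them, time stands still between calls to the robot, and variables do not carry over. Pictures are saved under pics/ and viewed, about 12 in all and at most 16, crops included, and the job is handed in when it is done.

Besides the shell and the picture viewer there is one more tool, called after ">>>" by a JSON object that holds its "fn" and its "kwargs", one argument or row to a line. arm_command: Moves the arm, as the interface text tells. Its arguments: {"type":"object","properties":{"delta_pos":{"type":"array","items":{"type":"array","items":{"type":"number"}}},"rotation":{"type":"array","items":{"type":"array","items":{"type":"number"}}},"gripper":{"type":"number"},"grip_force":{"type":"number"}},"required":["delta_pos","rotation"]}

```bash
ls; mkdir -p pics; python3 - <<'E'
from workcell import monitor, optics
import cv2
for n in("scene","top"):
    im=optics.grab_frame(n); cv2.imwrite(f"pics/{n}0.png",cv2.resize(im[:,:,::-1],(800,600),interpolation=cv2.INTER_CUBIC)); cv2.imwrite(f"/tmp/{n}0.png",im[:,:,::-1])
    print(optics.camera_params(n))
print(monitor.observe())
E
```

```text
pics
{'fx': 358.743110623688, 'fy': 358.743110623688, 'cx': 261.67297875068147, 'cy': 188.3401278482165, 'origin': array([1.24797202, 0.45408967, 0.70992297]), 'rotation': array([-2.22427656, -0.0095806 ,  2.16753189])}
{'fx': 453.3831430884874, 'fy': 453.3831430884874, 'cx': 258.5239263658892, 'cy': 190.78784768955714, 'origin': array([0.34305723, 0.00361799, 1.24798978]), 'rotation': array([-2.96124534, -0.00656828, -1.5814626 ])}
{'clock': 0.1, 'qpos': array([-1.34520371,  0.52197191, -0.03627865,  1.59991933,  0.02118681,
        1.02109731, -0.11280966]), 'qd': array([ 0.00111848, -0.0009576 , -0.00026055, -0.00097309,  0.00049416,
       -0.00012924, -0.00069727]), 'joint_efforts': array([ 5.80379259e-03, -9.28477407e+01,  1.98512368e+00, -3.70523643e+01,
        1.81694864e-02,  5.56771585e-03, -7.52682354e-05]), 'position': array([0.18216064, 0.59757957, 0.24478426]), 'tool_rot': array([-1.48880369,  1.56978482, -1.78466671]), 'force': array([-0.0471527 ,  0.62298931, -0.85330098]), 'moment': array([ 0.00717633, -0.00217968, -0.01351026]), 'grip_width': 0.08523143342985189}
```

View pics/top0.png

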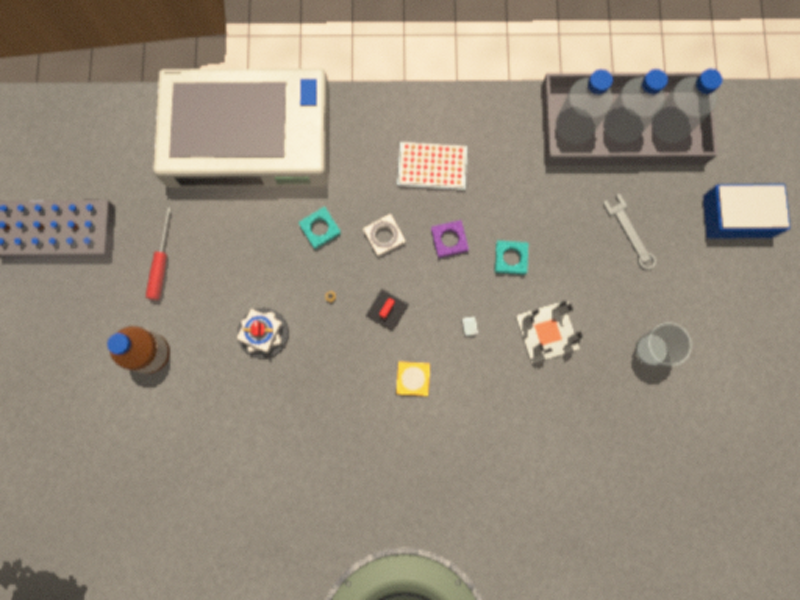

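View pics/scene0.png

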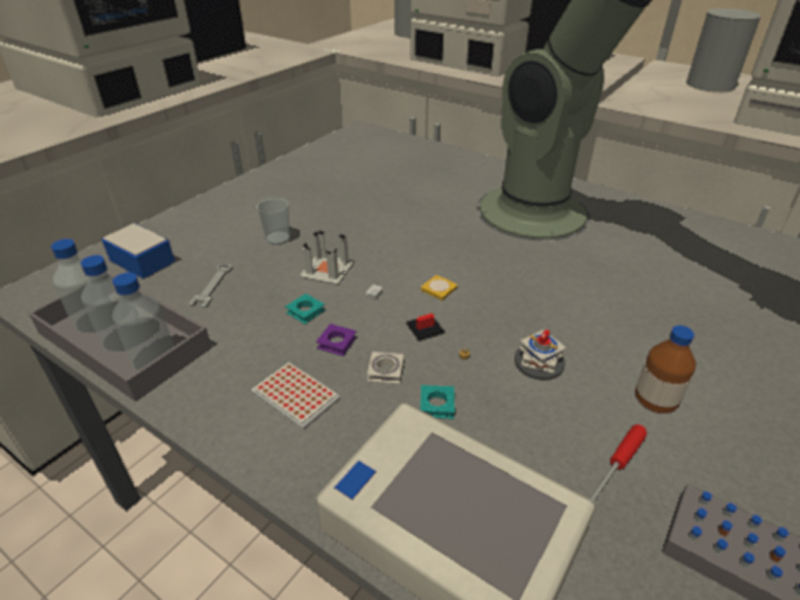

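```bash
cat > h.py <<'E'
import numpy as np, cv2
from workcell import monitor, optics
from scipy.spatial.transform import Rotation as Ro
P={n:optics.camera_params(n) for n in("scene","top")}
def ray(n,u,v,z):
    p=P[n]; R=Ro.from_euler('xyz',p['rotation']).as_matrix()
    d=R@np.array([(u-p['cx'])/p['fx'],(v-p['cy'])/p['fy'],1]); o=np.array(p['origin'])
    return (o+d*(z-o[2])/d[2])
def proj(n,X):
    p=P[n]; R=Ro.from_euler('xyz',p['rotation']).as_matrix()
    c=R.T@(np.array(X)-p['origin']); return p['fx']*c[0]/c[2]+p['cx'],p['fy']*c[1]/c[2]+p['cy']
def grab(n): return optics.grab_frame(n)
def blob(im,roi,lo,hi,n,z,show=True):
    """largest blob in HSV range in roi (x0,y0,x1,y1): world centre, angle(deg), sides(mm)"""
    x0,y0,x1,y1=roi; S=4
    c=cv2.resize(im[y0:y1,x0:x1],None,fx=S,fy=S,interpolation=cv2.INTER_CUBIC)
    h=cv2.cvtColor(c,cv2.COLOR_RGB2HSV); m=cv2.inRange(h,np.array(lo),np.array(hi)) if lo[0]<=hi[0] else cv2.inRange(h,np.array([lo[0],*lo[1:]]),np.array([180,*hi[1:]]))|cv2.inRange(h,np.array([0,*lo[1:]]),np.array(hi))
    cs,_=cv2.findContours(m,cv2.RETR_EXTERNAL,cv2.CHAIN_APPROX_NONE)
    if not cs: return None
    k=max(cs,key=cv2.contourArea).reshape(-1,2)
    w=np.array([ray(n,x0+(a+.5)/S-.5,y0+(b+.5)/S-.5,z)[:2] for a,b in k])
    (cx,cy),(a,b),t=cv2.minAreaRect((w*1000).astype(np.float32))
    if a<b: a,b,t=b,a,t+90
    return [round(cx/1000,4),round(cy/1000,4)],round((t+90)%180-90,1),(round(a,1),round(b,1))
def tool():
    s=monitor.observe(); R=Ro.from_euler('xyz',s['tool_rot']).as_matrix()
    return s,R
def to(x,y,z,yaw):
    """tool-frame move to TCP (x,y,z), jaw dir yaw deg (mod 180)"""
    s,R=tool(); d=R.T@(np.array([x,y,z])-s['position'])
    a=np.radians(yaw); best=None
    for k in(0,np.pi):
        Y=np.array([np.cos(a+k),np.sin(a+k),0]);X=np.array([0,0,-1.]);T=np.c_[X,Y,np.cross(X,Y)]
        r=Ro.from_matrix(R.T@T).as_rotvec()
        if best is None or np.linalg.norm(r)<np.linalg.norm(best): best=r
    print('shift mm',(d*1000).round(1),'units',(d/.03).round(2),'rot deg',np.degrees(best).round(1),'q7',s['qpos'][6].round(2),'jaw',np.degrees(np.arctan2(R[1,1],R[0,1])).round(1))
E
python3 - <<'E'
from h import *
im=grab("top")
def crop(cx,cy,r=32): return cv2.resize(im[cy-r:cy+r,cx-r:cx+r,::-1],(266,266),interpolation=cv2.INTER_CUBIC)
c=[(167,212),(248,198),(246,150),(264,242),(351,212),(288,153)]
ims=[crop(*p) for p in c]
cv2.imwrite("pics/m0.png",np.vstack([np.hstack(ims[:3]),np.hstack(ims[3:])]))
print('pad',blob(im,(240,220,290,265),(20,100,100),(35,255,255),"top",.012))
print('coverbar',blob(im,(230,180,265,215),(170,120,80),(10,255,255),"top",.032))
print('coverplate',blob(im,(225,175,270,220),(0,0,0),(180,255,60),"top",.008))
print('lockbar',blob(im,(145,195,190,225),(170,120,80),(10,255,255),"top",.071))
print('grey',blob(im,(225,130,268,172),(0,0,140),(180,60,255),"top",.018))
print('spindle blue',blob(im,(145,190,190,232),(100,90,60),(125,255,255),"top",.046))
print('nestbase',blob(im,(325,190,378,235),(0,0,140),(180,60,255),"top",.008))
print('nestorange',blob(im,(325,190,378,235),(5,120,100),(20,255,255),"top",.008))
E
```

```text
pad ([0.4266, -0.0203], -4.0, (60.4, 58.5))
coverbar ([0.5484, 0.0243], -30.9, (39.9, 17.3))
coverplate ([0.5309, 0.031], 79.9, (10.5, 3.6))
lockbar ([0.5084, 0.2402], 86.3, (25.5, 24.0))
grey ([0.6828, 0.0272], -0.5, (120.9, 120.8))
spindle blue ([0.496, 0.2436], 88.5, (43.4, 16.5))
nestbase ([0.5077, -0.2623], 89.4, (150.5, 124.6))
nestorange ([0.5066, -0.2598], -75.1, (37.7, 37.3))
```

View pics/m0.png

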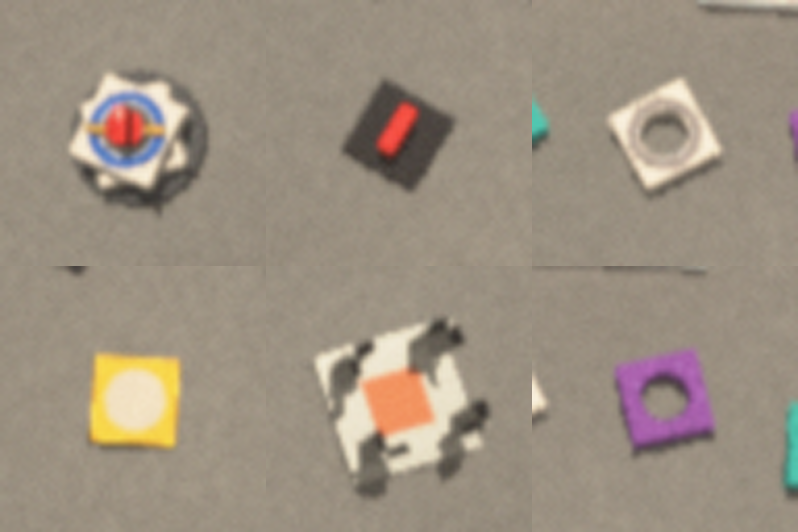

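```bash
python3 - <<'E'
from h import *
im=grab("top"); sc=grab("scene")
u,v=map(int,proj("scene",(.51,.24,.05)))
a=cv2.resize(im[195:230,150:185,::-1],(400,400),interpolation=cv2.INTER_CUBIC)
b=cv2.resize(sc[v-22:v+22,u-22:u+22,::-1],(400,400),interpolation=cv2.INTER_CUBIC)
cv2.imwrite("pics/lk.png",np.hstack([a,b]))
W=((0,0,185),(180,70,255))
print('table V',cv2.cvtColor(im[300:310,250:260],cv2.COLOR_RGB2HSV).reshape(-1,3).mean(0))
print('grey',blob(im,(225,130,268,172),*W,"top",.018))
print('upper',blob(im,(145,190,190,232),*W,"top",.046))
print('nestbase',blob(im,(325,190,378,235),*W,"top",.008))
print('plate',blob(im,(225,175,270,220),(0,0,0),(180,255,95),"top",.008))
print('foot z10',blob(im,(140,190,190,235),(0,0,0),(180,255,110),"top",.010))
# foot outline in both: circle
for f in ['coverbar']: print(f,blob(im,(230,180,265,215),(170,150,150),(10,255,255),"top",.032))
E
```

```text
table V [ 18.33  42.21 151.52]
grey ([0.6852, 0.0288], 27.3, (60.7, 60.0))
upper ([0.5148, 0.2437], -25.1, (66.2, 63.2))
nestbase ([0.4954, -0.2804], -32.8, (87.8, 35.9))
plate ([0.5479, 0.0245], -31.2, (55.6, 55.0))
foot z10 ([0.4883, 0.2243], -47.4, (84.0, 36.7))
coverbar ([0.5497, 0.0244], -32.1, (35.5, 13.8))
```

View pics/lk.png

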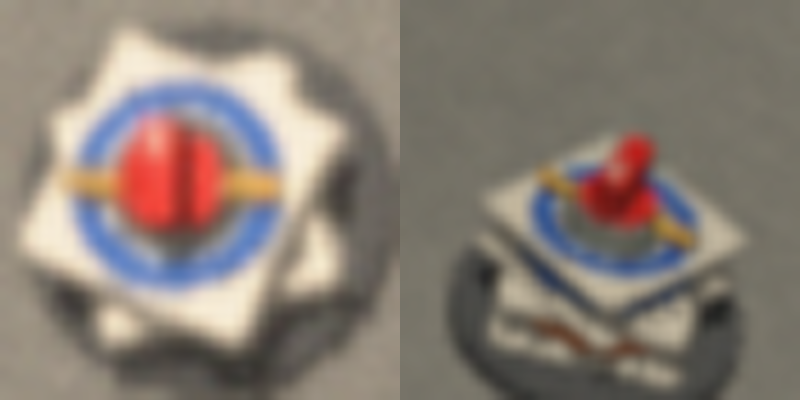

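```bash
cat >> h.py <<'E'
def tri(uvt,uvs):
    """two-view point"""
    A=[];b=[]
    for n,(u,v) in(("top",uvt),("scene",uvs)):
        o=np.array(P[n]['origin']); d=ray(n,u,v,0)-o; d/=np.linalg.norm(d); M=np.eye(3)-np.outer(d,d); A.append(M); b.append(M@o)
    return np.linalg.lstsq(np.vstack(A),np.hstack(b),rcond=None)[0]
E
python3 - <<'E'
from h import *
sc=grab("scene"); top=grab("top")
print('bar top z71',ray("top",163.6-.5,210.3-.5,.071).round(4),'catch z53',ray("top",165.1-.5,211.2-.5,.053).round(4),'ring z46',ray("top",165.75-.5,211.2-.5,.046).round(4))
u0,v0=map(int,proj("scene",(.51,.24,.05)))
f=44/400
print('scene ring',ray("scene",u0-22+(615-400)*f-.5,v0-22+215*f-.5,.046).round(4),'catch mid',ray("scene",u0-22+(617-400)*f-.5,v0-22+205*f-.5,.053).round(4))
for nm,X,z,lo,hi in(('orange',(.5066,-.26,.008),.008,(5,120,100),(20,255,255)),('pad',(.4266,-.02,.012),.012,(20,100,100),(35,255,255)),('cbar',(.549,.024,.032),.032,(170,120,80),(10,255,255)),('grey',(.685,.0288,.018),.018,(0,0,170),(180,70,255))):
    u,v=map(int,proj("scene",X)); print(nm,blob(sc,(u-25,v-22,u+25,v+22),lo,hi,"scene",z))
cr=np.array([[125,25],[345,130],[240,355],[22,230]])*35/400+[150-.5,195-.5]
w=np.array([ray("top",*c,.046)[:2] for c in cr]); print('blue coil',w.mean(0),[np.degrees(np.arctan2(*(w[(i+1)%4]-w[i])[::-1])).round(1) for i in range(4)],np.linalg.norm(w-np.roll(w,1,0),axis=1))
to(.508,.242,.17,90)
E
```

```text
bar top z71 [0.5094 0.2437 0.071 ] catch z53 [0.5095 0.2433 0.053 ] ring z46 [0.5104 0.243  0.046 ]
scene ring [0.5079 0.2429 0.046 ] catch mid [0.5112 0.2438 0.053 ]
orange ([0.5113, -0.2699], 40.9, (38.6, 20.4))
pad ([0.4322, -0.0182], -2.9, (70.4, 64.0))
cbar ([0.5614, 0.0318], 35.2, (45.3, 33.9))
grey ([0.7135, 0.0187], 70.4, (24.5, 12.0))
blue coil [0.51059269 0.24229173] [np.float64(-116.0), np.float64(156.1), np.float64(60.0), np.float64(-25.1)] [0.05330457 0.05800046 0.05749785 0.05944864]
shift mm [  75.2 -245.3  415.4] units [ 2.51 -8.18 13.85] rot deg [-17.  -0.   0.] q7 -0.11 jaw 73.0
```

>>> {"fn": "arm_command", "kwargs": {
  "delta_pos": [
    [0,-0.59,1],
    [0,-0.59,1],
    [0,-0.59,1],
    [0,-0.59,1],
    [0,-0.59,1],
    [0,-0.59,1],
    [0,-0.59,1],
    [0,-0.59,1],
    [0,-0.59,1],
    [0,-0.59,1]
  ],
  "rotation": [
    [0,0,0],
    [0,0,0],
    [0,0,0],
    [0,0,0],
    [0,0,0],
    [0,0,0],
    [0,0,0],
    [0,0,0],
    [0,0,0],
    [0,0,0]
  ],
  "gripper": 0
}}

```text
clock: 1.35
position: [0.4223, 0.3353, 0.2444]
tool_rot: [2.462, 1.569, 2.174]
force: [-0.1, 1.3, -0.6]
grip_width: 0.043
```

>>> {"fn": "arm_command", "kwargs": {
  "delta_pos": [
    [0,-0.59,1],
    [0,-0.59,1],
    [0,-0.59,0.85],
    [0.4,-0.3,0.5],
    [0.5,0,0],
    [0.5,0,0],
    [0,0,0]
  ],
  "rotation": [
    [0,0,0],
    [0,0,0],
    [0,0,0],
    [-0.8,0,0],
    [-1,0,0],
    [-1,0,0],
    [0,0,0]
  ]
}}

```text
clock: 2.05
position: [0.508, 0.2378, 0.2018]
tool_rot: [0.629, 1.568, 0.636]
force: [0.4, 0.1, -0.5]
grip_width: 0.0428
```

```bash
python3 -c "
from h import *
to(.510,.243,.10,90);s,R=tool();print(s['position'],s['grip_width'],s['force'],s['moment'],s['qpos'])"
```

```text
shift mm [101.9   5.1   1.8] units [3.4  0.17 0.06] rot deg [ 0.4  0.1 -0.1] q7 1.03 jaw 90.4
[0.5080162  0.23776622 0.20184309] 0.04284916521553813 [ 0.43855098  0.06428815 -0.47554497] [-0.05684963  0.03881919  0.00591326] [-0.53778037  0.47047457 -0.00749602  1.81789004  0.00422485  0.85083941
  1.03140726]
```

>>> {"fn": "arm_command", "kwargs": {
  "delta_pos": [
    [0.5,0.17,0.06],
    [0.8,0,0],
    [0.8,0,0],
    [0.8,0,0],
    [0.7,0,0],
    [0.4,0,0],
    [0.25,0,0],
    [0,0,0]
  ],
  "rotation": [
    [0.07,0,0],
    [0,0,0],
    [0,0,0],
    [0,0,0],
    [0,0,0],
    [0,0,0],
    [0,0,0],
    [0,0,0]
  ]
}}

```text
clock: 2.85
position: [0.5116, 0.2478, 0.0707]
tool_rot: [0.578, 1.563, 0.558]
force: [0.9, 0.1, -0.4]
grip_width: 0.0425
```

```bash
python3 -c "
from h import *
to(.510,.243,.071,90);s,R=tool();print(s['position'],s['grip_width'],s['force'],s['moment'])"
```

```text
shift mm [-0.3 -4.8 -1.5] units [-0.01 -0.16 -0.05] rot deg [-1.1  0.4 -0.2] q7 0.99 jaw 88.9
[0.51158452 0.24778687 0.07073709] 0.04252166889424663 [ 0.86901118  0.07715278 -0.44931532] [0.01177109 0.01617092 0.06575217]
```

>>> {"fn": "arm_command", "kwargs": {
  "delta_pos": [
    [0,-0.16,-0.05],
    [0,0,0],
    [0,0,0]
  ],
  "rotation": [
    [-0.18,0.07,-0.03],
    [0,0,0],
    [0,0,0]
  ]
}}

```text
clock: 3.15
position: [0.5108, 0.2432, 0.0727]
tool_rot: [1.153, 1.569, 1.153]
force: [0.3, 0.3, 0.6]
grip_width: 0.0425
```

>>> {"fn": "arm_command", "kwargs": {
  "delta_pos": [
    [0,0,0],
    [0,0,0],
    [0,0,0],
    [0,0,0],
    [0,0,0],
    [0,0,0]
  ],
  "rotation": [
    [0,0,0],
    [0,0,0],
    [0,0,0],
    [0,0,0],
    [0,0,0],
    [0,0,0]
  ],
  "gripper": 1,
  "grip_force": 40
}}

```text
clock: 3.75
position: [0.5114, 0.2436, 0.0739]
tool_rot: [0.873, 1.567, 0.873]
force: [1.0, 0.5, -0.4]
grip_width: 0.0088
```

```bash
python3 -c "
from h import *
to(.510,.243,.071,90);s,R=tool();print(s['position'],s['grip_width'],s['force'],s['moment'])"
```

```text
shift mm [ 2.9 -0.6 -1.4] units [ 0.1  -0.02 -0.05] rot deg [-0.   0.1 -0.2] q7 1.01 jaw 90.0
[0.51142579 0.24355045 0.07393288] 0.00882008901375344 [ 0.95463387  0.45379735 -0.39780476] [0.03880257 0.01916915 0.00823736]
```

>>> {"fn": "arm_command", "kwargs": {
  "delta_pos": [
    [0,0,0],
    [0,0,0],
    [0,0,0]
  ],
  "rotation": [
    [0.6,0,0],
    [0.6,0,0],
    [0.5,0,0]
  ]
}}

```text
clock: 4.05
position: [0.5114, 0.2435, 0.0739]
tool_rot: [1.13, 1.567, 0.946]
force: [-0.5, 0.2, -0.4]
grip_width: 0.0087
```

```bash
python3 -c "
from h import *
to(.510,.243,.071,90);s,R=tool();print(s['position'],s['grip_width'],s['force'],s['moment'])"
```

```text
shift mm [ 2.9 -0.8 -1.3] units [ 0.1  -0.03 -0.04] rot deg [-10.5   0.1  -0.2] q7 0.88 jaw 79.5
[0.51141855 0.24352967 0.07392205] 0.008666480535327455 [-0.46899234  0.1786282  -0.43507025] [-0.03270479 -0.00078909  0.01922596]
```

>>> {"fn": "arm_command", "kwargs": {
  "delta_pos": [
    [0,0,0],
    [0,0,0],
    [0,0,0],
    [0,0,0],
    [0,0,0],
    [0,0,0],
    [0,0,0],
    [0,0,0],
    [0,0,0],
    [0,0,0]
  ],
  "rotation": [
    [1,0,0],
    [1,0,0],
    [1,0,0],
    [1,0,0],
    [1,0,0],
    [1,0,0],
    [1,0,0],
    [1,0,0],
    [0.5,0,0],
    [0,0,0]
  ]
}}

```text
clock: 5.05
position: [0.5113, 0.2434, 0.0739]
tool_rot: [2.017, 1.567, 0.905]
force: [0.3, 0.4, 0.7]
grip_width: 0.0086
```

```bash
python3 -c "
from h import *
to(.510,.243,.074,0);s,R=tool();print(s['position'],s['grip_width'],s['force'],s['moment'])
sc=grab('scene');u,v=map(int,proj('scene',(.51,.24,.05)));cv2.imwrite('pics/lk2.png',cv2.resize(sc[v-35:v+35,u-35:u+35,::-1],(420,420),interpolation=cv2.INTER_CUBIC))"
```

```text
shift mm [-0.1 -1.4 -0.2] units [-0.   -0.05 -0.01] rot deg [26.3 -0.1 -0.2] q7 0.2 jaw 26.3
[0.51130145 0.24342536 0.07393387] 0.00856319227947019 [0.31436328 0.42011622 0.73715277] [-0.15631262 -0.05706278 -0.06380217]
```

View pics/lk2.png

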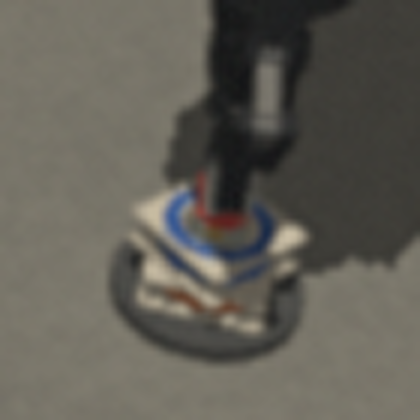

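>>> {"fn": "arm_command", "kwargs": {
  "delta_pos": [
    [0,0,0],
    [0,0,0],
    [0,0,0],
    [0,0,0],
    [0,0,0],
    [0,0,0],
    [0,0,0],
    [0,0,0]
  ],
  "rotation": [
    [1,0,0],
    [1,0,0],
    [1,0,0],
    [1,0,0],
    [0.5,0,0],
    [0.5,0,0],
    [0.3,0,0],
    [0.3,0,0]
  ]
}}

```text
clock: 5.9
position: [0.5112, 0.2434, 0.074]
tool_rot: [2.848, 1.567, 1.146]
force: [-0.2, -1.7, 1.5]
grip_width: 0.0086
```

```bash
python3 -c "
from h import *
to(.510,.243,.074,0);s,R=tool();print(s['position'],s['grip_width'],s['force'],s['moment'])"
```

```text
shift mm [-0.  -1.2  0.6] units [-0.   -0.04  0.02] rot deg [-7.5 -0.2 -0.1] q7 -0.23 jaw -7.5
[0.51124463 0.24341923 0.07399939] 0.008624695437847387 [-0.24895345 -1.66138489  1.47899803] [-0.27604325 -0.00249494  1.39343895]
```

>>> {"fn": "arm_command", "kwargs": {
  "delta_pos": [
    [0,0,0],
    [0,0,0],
    [0,0,0],
    [0,0,0],
    [0,0,0],
    [-0.5,0,0],
    [-1,0,0],
    [-1,0,0],
    [-0.5,0,0],
    [0,0,0]
  ],
  "rotation": [
    [-0.5,0,0],
    [0,0,0],
    [0,0,0],
    [0,0,0],
    [0,0,0],
    [0,0,0],
    [0,0,0],
    [0,0,0],
    [0,0,0],
    [0,0,0]
  ],
  "gripper": -1
}}

```text
clock: 6.9
position: [0.511, 0.2424, 0.1706]
tool_rot: [3.058, 1.567, 1.403]
force: [0.7, 0.5, -0.6]
grip_width: 0.0856
```

```bash
python3 -c "
from h import *
to(.4266,-.0203,.12,-4);s,R=tool();print(s['position'],s['grip_width'],s['force'],s['moment'])"
```

```text
shift mm [ 49.5 -62.  269. ] units [ 1.65 -2.07  8.97] rot deg [-0.8 -0.2 -0. ] q7 -0.26 jaw -4.8
[0.51099273 0.24236902 0.17056592] 0.08560272024170269 [ 0.73619316  0.53532284 -0.59051724] [-0.01615142 -0.06019256  0.00141403]
```

>>> {"fn": "arm_command", "kwargs": {
  "delta_pos": [
    [0,-0.23,1],
    [0,-0.23,1],
    [0,-0.23,1],
    [0,-0.23,1],
    [0,-0.23,1],
    [0,-0.23,1],
    [0.3,-0.23,1],
    [0.5,-0.23,1],
    [0.5,-0.2,0.8],
    [0.3,0,0]
  ],
  "rotation": [
    [-0.1,0,0],
    [0,0,0],
    [0,0,0],
    [0,0,0],
    [0,0,0],
    [0,0,0],
    [0,0,0],
    [0,0,0],
    [0,0,0],
    [0,0,0]
  ]
}}

```text
clock: 7.9
position: [0.4262, -0.0243, 0.1217]
tool_rot: [2.613, 1.564, 0.97]
force: [0.9, 0.4, -0.8]
grip_width: 0.0856
```

```bash
python3 -c "
from h import *
to(.4266,-.0203,.06,-4);s,R=tool();print(s['position'],s['grip_width'],s['force'],s['qpos'])"
```

```text
shift mm [61.7 -0.1 -3.6] units [ 2.06 -0.   -0.12] rot deg [-0.2 -0.4 -0.2] q7 0.29 jaw -4.2
[ 0.42620772 -0.02428018  0.12170573] 0.08560229390366374 [ 0.91955721  0.37330263 -0.79042088] [-0.43930802  0.47133189  0.46520982  2.22892843 -0.43335248  0.52191445
  0.2889236 ]
```

>>> {"fn": "arm_command", "kwargs": {
  "delta_pos": [
    [0.8,0,-0.12],
    [0.9,0,0],
    [0.7,0,0],
    [0.5,0,0],
    [0.3,0,0],
    [0,0,0],
    [0,0,0]
  ],
  "rotation": [
    [0,-0.06,0],
    [0,0,0],
    [0,0,0],
    [0,0,0],
    [0,0,0],
    [0,0,0],
    [0,0,0]
  ]
}}

```text
clock: 8.6
position: [0.4272, -0.0187, 0.0215]
tool_rot: [1.937, 1.568, 0.291]
force: [-0.4, 0.8, 1.2]
grip_width: 0.0851
```

```bash
python3 -c "
from h import *
to(.4266,-.0203,.015,-4);s,R=tool();print(s['position'],s['grip_width'],s['force'],s['qpos'])
t=grab('top');sc=grab('scene')
u,v=map(int,proj('top',(.4266,-.02,.012)));a=t[v-25:v+25,u-25:u+25]
u,v=map(int,proj('scene',(.4266,-.02,.012)));b=sc[v-25:v+25,u-25:u+25]
cv2.imwrite('pics/pad.png',cv2.resize(np.hstack([a,b])[:,:,::-1],(800,400),interpolation=cv2.INTER_CUBIC))"
```

```text
shift mm [ 6.5 -0.5  1.7] units [ 0.22 -0.02  0.06] rot deg [-0.3 -0.1 -0.2] q7 0.41 jaw -4.3
[ 0.42724144 -0.01868678  0.02148879] 0.08512607939339789 [-0.43430972  0.84832982  1.17447137] [-0.27810279  0.6713313   0.23941095  2.25531413 -0.58894118  0.26985433
  0.4072276 ]
```

View pics/pad.png

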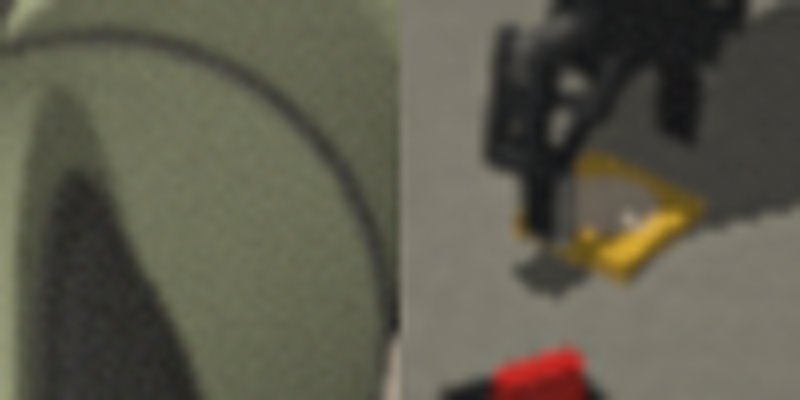

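>>> {"fn": "arm_command", "kwargs": {
  "delta_pos": [
    [0.2,-0.02,0.06],
    [0.06,0,0],
    [0,0,0]
  ],
  "rotation": [
    [0,0,0],
    [0,0,0],
    [0,0,0]
  ]
}}

```text
clock: 9.0
position: [0.4276, -0.0202, 0.0146]
tool_rot: [1.796, 1.565, 0.151]
force: [-0.6, 0.6, -0.1]
grip_width: 0.0854
```

>>> {"fn": "arm_command", "kwargs": {
  "delta_pos": [
    [0,0,0],
    [0,0,0],
    [0,0,0],
    [0,0,0],
    [0,0,0]
  ],
  "rotation": [
    [0,0,0],
    [0,0,0],
    [0,0,0],
    [0,0,0],
    [0,0,0]
  ],
  "gripper": 1,
  "grip_force": 60
}}

```text
clock: 9.5
position: [0.4277, -0.0202, 0.0154]
tool_rot: [1.856, 1.564, 0.21]
force: [-0.2, 0.2, -1.1]
grip_width: 0.0539
```

```bash
python3 -c "
from h import *
to(.4266,-.0203,.015,-4);s,R=tool();print(s['position'],s['grip_width'],s['force'])
b=grab('scene');u,v=map(int,proj('scene',(.4266,-.02,.012)));b=b[v-25:v+25,u-25:u+25]
cv2.imwrite('pics/pad2.png',cv2.resize(b[:,:,::-1],(400,400),interpolation=cv2.INTER_CUBIC))"
```

```text
shift mm [ 0.4 -1.1  0.2] units [ 0.01 -0.04  0.01] rot deg [-0.3 -0.1 -0.4] q7 0.42 jaw -4.3
[ 0.42769795 -0.02020739  0.01541684] 0.053928236684599014 [-0.16234349  0.24245552 -1.11975287]
```

>>> {"fn": "arm_command", "kwargs": {
  "delta_pos": [
    [-0.4,0,0],
    [-0.8,0,0],
    [-1,0,0],
    [-1,0,0],
    [-0.8,0,0],
    [-0.4,0,0],
    [0,0,0]
  ],
  "rotation": [
    [0,0,0],
    [0,0,0],
    [0,0,0],
    [0,0,0],
    [0,0,0],
    [0,0,0],
    [0,0,0]
  ]
}}

```text
clock: 10.25
position: [0.4258, -0.0206, 0.1515]
tool_rot: [2.114, 1.566, 0.467]
force: [0.5, 0.2, -0.6]
grip_width: 0.054
```

```bash
python3 -c "
from h import *
to(.5066,-.2598,.15,14.9);s,R=tool();print(s['position'],s['grip_width'],s['force'])
t=cv2.imread('/tmp/top0.png');sc=cv2.imread('/tmp/scene0.png')
u,v=map(int,proj('top',(.5066,-.26,.03)));a=t[v-25:v+25,u-25:u+25];print(u,v)
u,v=map(int,proj('scene',(.5066,-.26,.03)));b=sc[v-25:v+25,u-25:u+25];print(u,v)
cv2.imwrite('pics/nest.png',cv2.resize(np.hstack([a,b]),(800,400),interpolation=cv2.INTER_CUBIC))"
```

```text
shift mm [  1.4  98.6 232.4] units [0.05 3.29 7.75] rot deg [-19.2  -0.1  -0.2] q7 0.24 jaw -4.3
[ 0.42584597 -0.02061748  0.15153669] 0.05402874810490196 [ 0.53529364  0.16710535 -0.61207105]
352 211
208 165
```

View pics/nest.png

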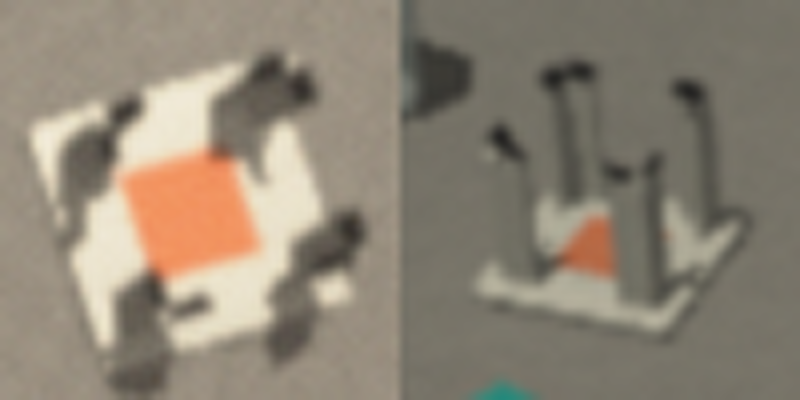

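>>> {"fn": "arm_command", "kwargs": {
  "delta_pos": [
    [0,0.41,0.97],
    [0,0.41,0.97],
    [0,0.41,0.97],
    [0,0.41,0.97],
    [0,0.41,0.97],
    [0,0.41,0.97],
    [0,0.41,0.97],
    [0,0.41,0.97],
    [0,0,0],
    [0,0,0]
  ],
  "rotation": [
    [0,0,0],
    [0,0,0],
    [0,0,0],
    [0,0,0],
    [0,0,0],
    [0,0,0],
    [0,0,0],
    [0,0,0],
    [-1,0,0],
    [-1,0,0]
  ]
}}

```text
clock: 11.25
position: [0.5074, -0.2674, 0.1397]
tool_rot: [-2.684, 1.562, 2.171]
force: [0.4, 0.4, -1.1]
grip_width: 0.054
```

>>> {"fn": "arm_command", "kwargs": {
  "delta_pos": [
    [0,0,0],
    [0,0,0],
    [0,0,0]
  ],
  "rotation": [
    [-1,0,0],
    [0,0,0],
    [0,0,0]
  ]
}}

```text
clock: 11.55
position: [0.5062, -0.2677, 0.1362]
tool_rot: [-2.728, 1.558, 2.234]
force: [0.4, 0.6, -0.3]
grip_width: 0.0539
```

```bash
python3 -c "
from h import *
print('scene nest',ray('scene',208.9,171.1,.008))
p=[ray('scene',183+(x-400)/8-.5,140+y/8-.5,.008) for x,y in((478,287),(668,330),(745,218))]
for a,b in((0,1),(1,2)): d=p[b]-p[a]; print(np.linalg.norm(d),np.degrees(np.arctan2(d[1],d[0])))
to(.5066,-.2598,.1,14.9);s,R=tool();print(s['position'],s['grip_width'],s['force'],s['qpos'])
"
```

```text
scene nest [ 0.50900153 -0.25836169  0.008     ]
0.08800096235581233 104.58243435488495
0.08664612207789424 -162.6931953893392
shift mm [36.2  2.6 -7.1] units [ 1.21  0.09 -0.24] rot deg [-0.6 -0.6  0.3] q7 0.95 jaw 14.3
[ 0.50615514 -0.26768418  0.1361512 ] 0.0539043420932547 [ 0.3787475   0.63616835 -0.34965491] [ 0.10925909  0.62280798  0.39897811  1.84071533 -0.34433913  0.75770829
  0.94643022]
```

>>> {"fn": "arm_command", "kwargs": {
  "delta_pos": [
    [0.4,0.1,-0.27],
    [0.4,0,0],
    [0.3,0,0],
    [0,0,0]
  ],
  "rotation": [
    [-0.1,-0.1,0.05],
    [0,0,0],
    [0,0,0],
    [0,0,0]
  ]
}}

```text
clock: 11.95
position: [0.5067, -0.2587, 0.1002]
tool_rot: [-2.763, 1.569, 2.201]
force: [-0.1, 0.2, -0.7]
grip_width: 0.0543
```

```bash
cat > st.py <<'E'
from h import *
import sys
to(*map(float,sys.argv[1:5])); s,R=tool(); print(s['clock'],s['position'].round(4),s['grip_width'].round(4),'F',s['force'].round(1),'M',s['moment'].round(2),'q',s['qpos'].round(2))
E
python3 st.py .5075 -.2592 .03 15
```

```text
shift mm [70.2  0.7  0.8] units [2.34 0.02 0.03] rot deg [-0.6 -0.1  0. ] q7 0.96 jaw 14.4Traceback (most recent call last):
  File "st.py", line 3, in <module>
    to(*map(float,sys.argv[1:5])); s,R=tool(); print(s['clock'],s['position'].round(4),s['grip_width'].round(4),'F',s['force'].round(1),'M',s['moment'].round(2),'q',s['qpos'].round(2))
                                                                                       ^^^^^^^^^^^^^^^^^^^^^
AttributeError: 'float' object has no attribute 'round'
```

>>> {"fn": "arm_command", "kwargs": {
  "delta_pos": [
    [0.4,0.02,0.03],
    [0.4,0,0],
    [0.4,0,0],
    [0.4,0,0],
    [0,0,0]
  ],
  "rotation": [
    [-0.1,0,0],
    [0,0,0],
    [0,0,0],
    [0,0,0],
    [0,0,0]
  ]
}}

```text
clock: 12.45
position: [0.5073, -0.2603, 0.0477]
tool_rot: [-2.606, 1.569, 2.367]
force: [-0.2, -0.4, -1.1]
grip_width: 0.0539
```

```bash
sed -i "s/s\['grip_width'\].round(4)/round(s['grip_width'],4)/" st.py; python3 st.py .5075 -.2592 .026 15
```

```text
shift mm [21.7  0.4 -0.9] units [ 0.72  0.01 -0.03] rot deg [-0.  -0.1  0.1] q7 1.0 jaw 15.0
12.45 [ 0.5073 -0.2603  0.0477] 0.0539 F [-0.2 -0.4 -1.1] M [-0.03 -0.01  0.01] q [ 0.15  0.75  0.32  1.89 -0.41  0.57  1.  ]
```

>>> {"fn": "arm_command", "kwargs": {
  "delta_pos": [
    [0.35,0.01,-0.03],
    [0.2,0,0],
    [0.15,0,0],
    [0,0,0]
  ],
  "rotation": [
    [0,0,0],
    [0,0,0],
    [0,0,0],
    [0,0,0]
  ]
}}

```text
clock: 12.85
position: [0.5074, -0.2593, 0.0248]
tool_rot: [-2.611, 1.569, 2.362]
force: [1.0, 0.5, 0.1]
grip_width: 0.0537
```

```bash
python3 st.py .5075 -.2592 .026 15
```

```text
shift mm [-1.2  0.1 -0.1] units [-0.04  0.   -0.  ] rot deg [-0.1 -0.1  0.1] q7 1.01 jaw 14.9
12.85 [ 0.5074 -0.2593  0.0248] 0.0537 F [1.  0.5 0.1] M [-0.04  0.    0.  ] q [ 0.16  0.79  0.3   1.89 -0.42  0.53  1.01]
```

>>> {"fn": "arm_command", "kwargs": {
  "delta_pos": [
    [0,0,0],
    [0,0,0],
    [0,0,0],
    [0,0,0],
    [-0.4,0,0],
    [-0.8,0,0],
    [-1,0,0],
    [-1,0,0],
    [-0.6,0,0],
    [0,0,0]
  ],
  "rotation": [
    [0,0,0],
    [0,0,0],
    [0,0,0],
    [0,0,0],
    [0,0,0],
    [0,0,0],
    [0,0,0],
    [0,0,0],
    [0,0,0],
    [0,0,0]
  ],
  "gripper": -1
}}

```text
clock: 13.85
position: [0.5077, -0.2601, 0.1483]
tool_rot: [1.876, 1.569, 0.565]
force: [-0.0, -0.4, -0.6]
grip_width: 0.0853
```

```bash
python3 st.py .6845 .0285 .14 27.3
```

```text
shift mm [   8.8  245.  -233.5] units [ 0.29  8.17 -7.78] rot deg [-12.4  -0.   -0.1] q7 0.93 jaw 14.9
13.85 [ 0.5077 -0.2601  0.1483] 0.0853 F [-0.  -0.4 -0.6] M [ 0.02  0.   -0.  ] q [ 0.08  0.6   0.41  1.85 -0.33  0.76  0.93]
```

>>> {"fn": "arm_command", "kwargs": {
  "delta_pos": [
    [0,0.9,-0.86],
    [0,0.9,-0.86],
    [0,0.9,-0.86],
    [0,0.9,-0.86],
    [0,0.9,-0.86],
    [0,0.9,-0.86],
    [0,0.9,-0.86],
    [0,0.9,-0.86],
    [0,0.9,-0.86],
    [0,0,0]
  ],
  "rotation": [
    [0,0,0],
    [0,0,0],
    [0,0,0],
    [0,0,0],
    [0,0,0],
    [0,0,0],
    [0,0,0],
    [0,0,0],
    [0,0,0],
    [-1,0,0]
  ]
}}

```text
clock: 14.85
position: [0.6876, 0.0378, 0.1485]
tool_rot: [2.315, 1.57, 1.105]
force: [-1.1, -0.3, -0.7]
grip_width: 0.0854
```

>>> {"fn": "arm_command", "kwargs": {
  "delta_pos": [
    [0,0,0],
    [0,0,0],
    [0,0,0]
  ],
  "rotation": [
    [-1,0,0],
    [0,0,0],
    [0,0,0]
  ]
}}

```text
clock: 15.15
position: [0.6871, 0.0392, 0.1472]
tool_rot: [-2.328, 1.569, 2.855]
force: [0.6, -0.6, -1.0]
grip_width: 0.0858
```

```bash
python3 st.py .6845 .0285 .06 27.3; python3 -c "
from h import *
t=grab('top');sc=grab('scene')
u,v=map(int,proj('top',(.5066,-.26,.02)));a=t[v-25:v+25,u-25:u+25]
u,v=map(int,proj('scene',(.685,.0285,.03)));b=sc[v-25:v+25,u-25:u+25]
cv2.imwrite('pics/n2.png',cv2.resize(np.hstack([a,b])[:,:,::-1],(800,400),interpolation=cv2.INTER_CUBIC))
print('padnest',blob(t,(325,190,378,235),(20,100,100),(35,255,255),'top',.020))
print(proj('top',(.5075,-.2592,.02)))"
```

```text
shift mm [87.2 -7.   8.5] units [ 2.91 -0.23  0.28] rot deg [-0.3 -0.1  0.1] q7 0.58 jaw 27.0
15.15 [0.6871 0.0392 0.1472] 0.0858 F [ 0.6 -0.6 -1. ] M [-0.03  0.05  0.  ] q [-0.37  0.76  0.37  1.51 -0.32  0.93  0.58]
padnest ([0.5048, -0.2589], 17.2, (60.1, 58.4))
(np.float64(351.04058210399086), np.float64(211.28394598320102))
```

View pics/n2.png

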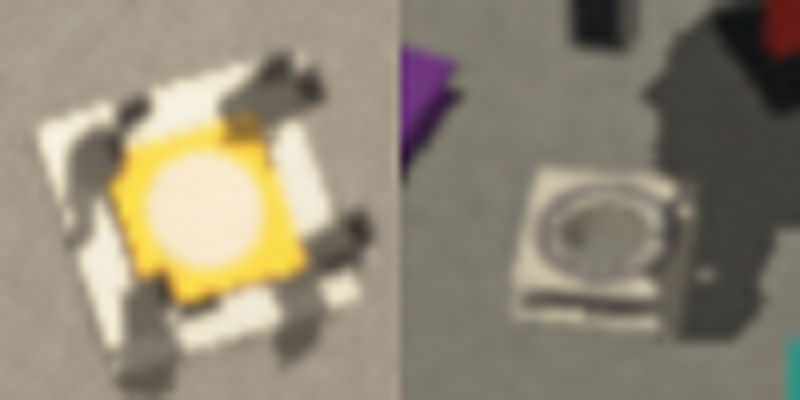

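>>> {"fn": "arm_command", "kwargs": {
  "delta_pos": [
    [0.6,-0.23,0.28],
    [0.8,0,0],
    [0.8,0,0],
    [0.6,0,0],
    [0.4,0,0],
    [0,0,0]
  ],
  "rotation": [
    [-0.05,0,0],
    [0,0,0],
    [0,0,0],
    [0,0,0],
    [0,0,0],
    [0,0,0]
  ]
}}

```text
clock: 15.85
position: [0.6849, 0.0257, 0.0495]
tool_rot: [0.467, 1.57, -0.641]
force: [0.4, 1.1, 0.6]
grip_width: 0.0855
```

```bash
python3 st.py .6848 .0287 .018 27.3
```

```text
shift mm [31.5  1.2 -2.8] units [ 1.05  0.04 -0.09] rot deg [-0.8  0.1 -0. ] q7 0.62 jaw 26.5
15.85 [0.6849 0.0257 0.0495] 0.0855 F [0.4 1.1 0.6] M [ 0.03 -0.   -0.02] q [-0.32  0.88  0.32  1.56 -0.36  0.76  0.62]
```

>>> {"fn": "arm_command", "kwargs": {
  "delta_pos": [
    [0.4,0.04,-0.09],
    [0.4,0,0],
    [0.25,0,0],
    [0,0,0]
  ],
  "rotation": [
    [-0.13,0,0],
    [0,0,0],
    [0,0,0],
    [0,0,0]
  ]
}}

```text
clock: 16.25
position: [0.6858, 0.0289, 0.0172]
tool_rot: [0.938, 1.568, -0.157]
force: [-0.9, 0.7, -0.4]
grip_width: 0.0856
```

>>> {"fn": "arm_command", "kwargs": {
  "delta_pos": [
    [0,0,0],
    [0,0,0],
    [0,0,0],
    [0,0,0],
    [0,0,0]
  ],
  "rotation": [
    [0,0,0],
    [0,0,0],
    [0,0,0],
    [0,0,0],
    [0,0,0]
  ],
  "gripper": 1
}}

```text
clock: 16.75
position: [0.6867, 0.0288, 0.0189]
tool_rot: [1.024, 1.566, -0.071]
force: [0.5, -0.3, 0.1]
grip_width: 0.0544
```

```bash
python3 st.py .6848 .0287 .018 27.3
```

```text
shift mm [ 0.9 -1.7 -0.8] units [ 0.03 -0.06 -0.03] rot deg [-0.   0.2 -0.3] q7 0.64 jaw 27.3
16.75 [0.6867 0.0288 0.0189] 0.0544 F [ 0.5 -0.3  0.1] M [ 0.03  0.01 -0.03] q [-0.31  0.92  0.3   1.56 -0.37  0.71  0.64]
```

>>> {"fn": "arm_command", "kwargs": {
  "delta_pos": [
    [-0.4,0,0],
    [-0.8,0,0],
    [-1,0,0],
    [-1,0,0],
    [-0.8,0,0],
    [-0.4,0,0],
    [0,0,0],
    [0,0,0]
  ],
  "rotation": [
    [0,0,0],
    [0,0,0],
    [0,0,0],
    [0,0,0],
    [0,0,0],
    [0,0,0],
    [1,0,0],
    [1,0,0]
  ]
}}

```text
clock: 17.55
position: [0.6858, 0.0282, 0.1612]
tool_rot: [1.384, 1.564, 0.075]
force: [0.0, -0.4, -2.2]
grip_width: 0.0542
```

```bash
python3 st.py .5075 -.2592 .15 15
```

```text
shift mm [   9.8 -246.4  231.7] units [ 0.33 -8.21  7.72] rot deg [-0.   0.1 -0.4] q7 0.42 jaw 15.0
17.55 [0.6858 0.0282 0.1612] 0.0542 F [ 0.  -0.4 -2.2] M [-0.02  0.01 -0.01] q [-0.39  0.75  0.43  1.52 -0.36  0.95  0.42]
```

>>> {"fn": "arm_command", "kwargs": {
  "delta_pos": [
    [0,-0.9,0.85],
    [0,-0.9,0.85],
    [0,-0.9,0.85],
    [0,-0.9,0.85],
    [0,-0.9,0.85],
    [0,-0.9,0.85],
    [0,-0.9,0.85],
    [0,-0.9,0.85],
    [0.4,-0.8,0.7],
    [0,0,0]
  ],
  "rotation": [
    [0,0,0],
    [0,0,0],
    [0,0,0],
    [0,0,0],
    [0,0,0],
    [0,0,0],
    [0,0,0],
    [0,0,0],
    [0,0,0],
    [0,0,0]
  ]
}}

```text
clock: 18.55
position: [0.5031, -0.2586, 0.1476]
tool_rot: [1.453, 1.564, 0.142]
force: [0.0, -0.3, -1.4]
grip_width: 0.0543
```

>>> {"fn": "arm_command", "kwargs": {
  "delta_pos": [
    [0,0,0],
    [0,0,0]
  ],
  "rotation": [
    [0,0,0],
    [0,0,0]
  ]
}}

```text
clock: 18.75
position: [0.5031, -0.2586, 0.1477]
tool_rot: [1.528, 1.564, 0.216]
force: [-0.0, 0.9, -0.3]
grip_width: 0.0543
```

```bash
python3 st.py .5075 -.2592 .11 15
```

```text
shift mm [37.8  3.9  1.7] units [1.26 0.13 0.06] rot deg [-0.2  0.  -0.4] q7 0.94 jaw 14.8
18.75 [ 0.5031 -0.2586  0.1477] 0.0543 F [-0.   0.9 -0.3] M [-0.01 -0.02  0.02] q [ 0.08  0.59  0.41  1.87 -0.34  0.75  0.94]
```

>>> {"fn": "arm_command", "kwargs": {
  "delta_pos": [
    [0.5,0.13,0.06],
    [0.6,0,0],
    [0.5,0,0],
    [0.4,0,0],
    [0,0,0]
  ],
  "rotation": [
    [0,0,-0.06],
    [0,0,0],
    [0,0,0],
    [0,0,0],
    [0,0,0]
  ]
}}

```text
clock: 19.25
position: [0.5098, -0.2568, 0.0833]
tool_rot: [-1.133, 1.569, -2.439]
force: [-5.3, -8.7, -1.2]
grip_width: 0.0544
```

```bash
python3 st.py .5075 -.2592 .042 15
```

```text
shift mm [41.4 -2.8  1.7] units [ 1.38 -0.09  0.06] rot deg [0.2 0.  0.1] q7 0.97 jaw 15.2
19.25 [ 0.5098 -0.2568  0.0833] 0.0544 F [-5.3 -8.7 -1.2] M [-2.11  1.26  0.14] q [ 0.11  0.7   0.36  1.88 -0.39  0.64  0.97]
```

>>> {"fn": "arm_command", "kwargs": {
  "delta_pos": [
    [-0.05,-0.09,0.06],
    [0,0,0],
    [0,0,0]
  ],
  "rotation": [
    [0,0,0],
    [0,0,0],
    [0,0,0]
  ]
}}

```text
clock: 19.55
position: [0.5083, -0.2577, 0.0827]
tool_rot: [-1.644, 1.567, -2.948]
force: [-0.0, 0.3, -0.8]
grip_width: 0.0547
```

```bash
python3 st.py .5075 -.2592 .042 15
```

```text
shift mm [40.7 -1.   1.2] units [ 1.36 -0.03  0.04] rot deg [ 0.3 -0.   0.2] q7 0.98 jaw 15.3
19.55 [ 0.5083 -0.2577  0.0827] 0.0547 F [-0.   0.3 -0.8] M [-0.01 -0.05 -0.08] q [ 0.11  0.7   0.36  1.88 -0.39  0.64  0.98]
```

>>> {"fn": "arm_command", "kwargs": {
  "delta_pos": [
    [0.3,-0.03,0.04],
    [0.3,0,0],
    [0.3,0,0],
    [0.3,0,0],
    [0.1,0,0],
    [0,0,0]
  ],
  "rotation": [
    [0.04,0,0],
    [0,0,0],
    [0,0,0],
    [0,0,0],
    [0,0,0],
    [0,0,0]
  ]
}}

```text
clock: 20.15
position: [0.5079, -0.258, 0.0392]
tool_rot: [-1.91, 1.567, 3.066]
force: [-0.1, -0.3, -1.0]
grip_width: 0.0542
```

```bash
python3 st.py .5075 -.2592 .042 15
```

```text
shift mm [-2.8 -0.7  1. ] units [-0.09 -0.02  0.03] rot deg [ 0.1 -0.1  0.2] q7 1.0 jaw 15.1
20.15 [ 0.5079 -0.258   0.0392] 0.0542 F [-0.1 -0.3 -1. ] M [-0.02 -0.05  0.01] q [ 0.14  0.76  0.32  1.89 -0.42  0.56  1.  ]
```

Now release, lift, and go to the spindle for the blue coil.

>>> {"fn": "arm_command", "kwargs": {
  "delta_pos": [
    [0,0,0],
    [0,0,0],
    [0,0,0],
    [0,0,0],
    [-0.4,0,0],
    [-0.8,0,0],
    [-1,0,0],
    [-1,0,0],
    [-0.5,0,0],
    [0,0,0]
  ],
  "rotation": [
    [0,0,0],
    [0,0,0],
    [0,0,0],
    [0,0,0],
    [0,0,0],
    [0,0,0],
    [0,0,0],
    [0,0,0],
    [0,0,0],
    [0,0,0]
  ],
  "gripper": -1
}}

```text
clock: 21.15
position: [0.5085, -0.2588, 0.1597]
tool_rot: [-1.342, 1.57, -2.65]
force: [-0.1, -0.2, -0.0]
grip_width: 0.0849
```

```bash
python3 st.py .5105 .243 .15 -25;python3 -c "
from h import *
t=grab('top')
u,v=map(int,proj('top',(.51,.243,.04)));a=t[v-25:v+25,u-25:u+25];print(u,v)
u,v=map(int,proj('top',(.549,.0244,.04)));b=t[v-25:v+25,u-25:u+25]
cv2.imwrite('pics/sp.png',cv2.resize(np.hstack([a,b])[:,:,::-1],(800,400),interpolation=cv2.INTER_CUBIC))
print('plate',blob(t,(225,175,270,220),(0,0,0),(180,255,95),'top',.008))"
```

```text
shift mm [   9.4  132.1 -484.1] units [  0.31   4.4  -16.14] rot deg [40.   0.   0.1] q7 0.93 jaw 15.0
21.15 [ 0.5085 -0.2588  0.1597] 0.0849 F [-0.1 -0.2 -0. ] M [-0.   -0.02 -0.01] q [ 0.07  0.59  0.43  1.84 -0.33  0.79  0.93]
165 211
plate ([0.5476, 0.024], -30.8, (55.3, 54.5))
```

View pics/sp.png

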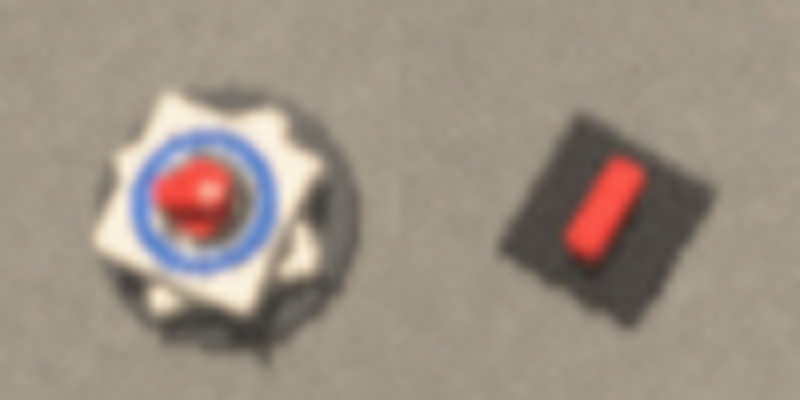

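>>> {"fn": "arm_command", "kwargs": {
  "delta_pos": [
    [0,0.27,-1],
    [0,0.27,-1],
    [0,0.27,-1],
    [0,0.27,-1],
    [0,0.27,-1],
    [0,0.27,-1],
    [0,0.27,-1],
    [0,0.27,-1],
    [0,0.27,-1],
    [0,0.27,-1]
  ],
  "rotation": [
    [0,0,0],
    [0,0,0],
    [0,0,0],
    [0,0,0],
    [0,0,0],
    [0,0,0],
    [0,0,0],
    [0,0,0],
    [0,0,0],
    [0,0,0]
  ]
}}

```text
clock: 22.2
position: [0.5048, 0.0594, 0.1534]
tool_rot: [-1.534, 1.561, -2.851]
force: [0.8, -0.7, 0.3]
grip_width: 0.0854
```

>>> {"fn": "arm_command", "kwargs": {
  "delta_pos": [
    [0,0.27,-1],
    [0,0.27,-1],
    [0,0.27,-1],
    [0,0.27,-1],
    [0,0.27,-1],
    [0,0.2,-0.7],
    [0,0,0],
    [0,0,0],
    [0,0,0],
    [0,0,0]
  ],
  "rotation": [
    [0,0,0],
    [0,0,0],
    [0,0,0],
    [0,0,0],
    [0,0,0],
    [0,0,0],
    [1,0,0],
    [1,0,0],
    [1,0,0],
    [1,0,0]
  ]
}}

```text
clock: 23.2
position: [0.5008, 0.2484, 0.1455]
tool_rot: [-1.047, 1.55, -2.788]
force: [-0.3, -0.5, 0.1]
grip_width: 0.0856
```

>>> {"fn": "arm_command", "kwargs": {
  "delta_pos": [
    [0,0,0],
    [0,0,0],
    [0,0,0],
    [0,0,0],
    [0,0,0]
  ],
  "rotation": [
    [1,0,0],
    [1,0,0],
    [0.6,0,0],
    [0,0,0],
    [0,0,0]
  ]
}}

```text
clock: 23.7
position: [0.4988, 0.2476, 0.1422]
tool_rot: [-0.668, 1.545, -2.694]
force: [0.5, -0.3, -0.3]
grip_width: 0.0852
```

```bash
python3 st.py .5105 .243 .1 -25
```

```text
shift mm [41.9 13.2 -1.9] units [ 1.4   0.44 -0.06] rot deg [-1.1  1.2  0.9] q7 -0.54 jaw -26.1
23.7 [0.4988 0.2476 0.1422] 0.0852 F [ 0.5 -0.3 -0.3] M [-0.03 -0.06  0.05] q [-1.    0.66  0.64  1.87 -0.53  0.81 -0.54]
```

>>> {"fn": "arm_command", "kwargs": {
  "delta_pos": [
    [0.3,0.42,-0.06],
    [0.5,0,0],
    [0.5,0,0],
    [0,0,0],
    [0,0,0]
  ],
  "rotation": [
    [-0.18,0.2,0.15],
    [0,0,0],
    [0,0,0],
    [0,0,0],
    [0,0,0]
  ]
}}

```text
clock: 24.2
position: [0.5095, 0.2436, 0.0996]
tool_rot: [-1.268, 1.568, 3.014]
force: [0.4, -0.2, 0.2]
grip_width: 0.0856
```

```bash
python3 st.py .5105 .243 .047 -25
```

```text
shift mm [52.6  1.3  0.1] units [1.75 0.04 0.  ] rot deg [0.3 0.1 0.2] q7 -0.46 jaw -24.7
24.2 [0.5095 0.2436 0.0996] 0.0856 F [ 0.4 -0.2  0.2] M [ 0.03 -0.03 -0.01] q [-0.94  0.71  0.57  1.89 -0.58  0.71 -0.46]
```

>>> {"fn": "arm_command", "kwargs": {
  "delta_pos": [
    [0.5,0.04,0],
    [0.5,0,0],
    [0.4,0,0],
    [0.3,0,0],
    [0,0,0]
  ],
  "rotation": [
    [0.05,0,0.03],
    [0,0,0],
    [0,0,0],
    [0,0,0],
    [0,0,0]
  ]
}}

```text
clock: 24.7
position: [0.5101, 0.2436, 0.0447]
tool_rot: [-0.347, 1.57, -2.353]
force: [-0.0, 0.2, -0.6]
grip_width: 0.0855
```

```bash
python3 st.py .5105 .243 .047 -25
```

```text
shift mm [-2.3  0.6  0.3] units [-0.08  0.02  0.01] rot deg [0.1 0.1 0. ] q7 -0.41 jaw -24.9
24.7 [0.5101 0.2436 0.0447] 0.0855 F [-0.   0.2 -0.6] M [ 0.01  0.04 -0.  ] q [-0.89  0.79  0.5   1.91 -0.64  0.61 -0.41]
```

>>> {"fn": "arm_command", "kwargs": {
  "delta_pos": [
    [-0.07,0.02,0],
    [0,0,0],
    [0,0,0],
    [0,0,0],
    [0,0,0],
    [0,0,0]
  ],
  "rotation": [
    [0,0,0],
    [0,0,0],
    [0,0,0],
    [0,0,0],
    [0,0,0],
    [0,0,0]
  ],
  "gripper": 1
}}

```text
clock: 25.3
position: [0.5115, 0.2435, 0.0486]
tool_rot: [2.407, 1.57, 0.402]
force: [-0.3, 0.0, -0.6]
grip_width: 0.054
```

>>> {"fn": "arm_command", "kwargs": {
  "delta_pos": [
    [-0.3,0,0],
    [-0.5,0,0],
    [-0.5,0,0],
    [-0.5,0,0],
    [0,0,0]
  ],
  "rotation": [
    [0,0,0],
    [0,0,0],
    [0,0,0],
    [0,0,0],
    [0,0,0]
  ]
}}

```text
clock: 25.8
position: [0.5119, 0.2434, 0.1087]
tool_rot: [2.468, 1.568, 0.462]
force: [0.2, 0.0, -0.9]
grip_width: 0.0539
```

```bash
python3 st.py .5075 -.2592 .15 15
```

```text
shift mm [-41.9 208.1 457.5] units [-1.4   6.94 15.25] rot deg [-39.9  -0.1  -0.1] q7 -0.47 jaw -24.9
25.8 [0.5119 0.2434 0.1087] 0.0539 F [ 0.2  0.  -0.9] M [ 0.02 -0.01  0.01] q [-0.95  0.7   0.59  1.89 -0.57  0.72 -0.47]
```

>>> {"fn": "arm_command", "kwargs": {
  "delta_pos": [
    [-0.7,0,0],
    [-0.5,0.43,0.95],
    [-0.2,0.43,0.95],
    [0,0.43,0.95],
    [0,0.43,0.95],
    [0,0.43,0.95],
    [0,0.43,0.95],
    [0,0.43,0.95],
    [0,0.43,0.95],
    [0,0.43,0.95]
  ],
  "rotation": [
    [0,0,0],
    [0,0,0],
    [0,0,0],
    [0,0,0],
    [0,0,0],
    [0,0,0],
    [0,0,0],
    [0,0,0],
    [0,0,0],
    [0,0,0]
  ]
}}

```text
clock: 26.8
position: [0.5093, -0.0425, 0.1548]
tool_rot: [2.693, 1.563, 0.697]
force: [0.5, 0.4, -0.4]
grip_width: 0.0541
```

>>> {"fn": "arm_command", "kwargs": {
  "delta_pos": [
    [0,0.43,0.95],
    [0,0.43,0.95],
    [0,0.43,0.95],
    [0,0.43,0.95],
    [0,0.43,0.95],
    [0,0.43,0.95],
    [0,0.3,0.6],
    [0,0,0],
    [0,0,0],
    [0,0,0]
  ],
  "rotation": [
    [0,0,0],
    [0,0,0],
    [0,0,0],
    [0,0,0],
    [0,0,0],
    [0,0,0],
    [-0.5,0,0],
    [-1,0,0],
    [-1,0,0],
    [-1,0,0]
  ]
}}

```text
clock: 27.8
position: [0.507, -0.2644, 0.1562]
tool_rot: [1.981, 1.562, 0.355]
force: [0.3, 0.0, -1.2]
grip_width: 0.0541
```

>>> {"fn": "arm_command", "kwargs": {
  "delta_pos": [
    [0,0,0],
    [0,0,0],
    [0,0,0],
    [0,0,0],
    [0,0,0]
  ],
  "rotation": [
    [-1,0,0],
    [-1,0,0],
    [-0.9,0,0],
    [0,0,0],
    [0,0,0]
  ]
}}

```text
clock: 28.3
position: [0.5065, -0.2648, 0.1574]
tool_rot: [1.615, 1.562, 0.305]
force: [-0.2, 0.5, -0.1]
grip_width: 0.0541
```

```bash
python3 st.py .5075 -.2592 .12 15
```

```text
shift mm [37.4  2.1 -5.1] units [ 1.25  0.07 -0.17] rot deg [-0.1 -0.  -0.5] q7 0.93 jaw 14.9
28.3 [ 0.5065 -0.2648  0.1574] 0.0541 F [-0.2  0.5 -0.1] M [-0.01 -0.    0.04] q [ 0.1   0.58  0.4   1.84 -0.32  0.77  0.93]
```

>>> {"fn": "arm_command", "kwargs": {
  "delta_pos": [
    [0.4,0.07,-0.17],
    [0.5,0,0],
    [0.3,0,0],
    [0,0,0],
    [0,0,0]
  ],
  "rotation": [
    [0,0,-0.08],
    [0,0,0],
    [0,0,0],
    [0,0,0],
    [0,0,0]
  ]
}}

```text
clock: 28.8
position: [0.5074, -0.2573, 0.1181]
tool_rot: [-2.004, 1.569, 2.963]
force: [0.1, 0.3, 0.4]
grip_width: 0.0542
```

```bash
python3 st.py .5077 -.2585 .062 15
```

```text
shift mm [56.1  0.1  1.3] units [1.87 0.   0.04] rot deg [-0.4 -0.1  0.1] q7 0.93 jaw 14.6
28.8 [ 0.5074 -0.2573  0.1181] 0.0542 F [0.1 0.3 0.4] M [ 0. -0. -0.] q [ 0.1   0.64  0.37  1.87 -0.34  0.7   0.93]
```

>>> {"fn": "arm_command", "kwargs": {
  "delta_pos": [
    [0.4,0,0.04],
    [0.4,0,0],
    [0.4,0,0],
    [0.35,0,0],
    [0.2,0,0],
    [0,0,0]
  ],
  "rotation": [
    [-0.07,0,0],
    [0,0,0],
    [0,0,0],
    [0,0,0],
    [0,0,0],
    [0,0,0]
  ]
}}

```text
clock: 29.4
position: [0.5076, -0.2586, 0.0609]
tool_rot: [-2.022, 1.568, 2.951]
force: [-0.1, 0.7, -0.2]
grip_width: 0.0542
```

```bash
python3 st.py .5077 -.2585 .06 15
```

```text
shift mm [ 0.9  0.2 -0. ] units [ 0.03  0.01 -0.  ] rot deg [-0.  -0.1  0.1] q7 0.97 jaw 15.0
29.4 [ 0.5076 -0.2586  0.0609] 0.0542 F [-0.1  0.7 -0.2] M [ 0.03  0.05 -0.  ] q [ 0.14  0.73  0.32  1.89 -0.38  0.59  0.97]
```

>>> {"fn": "arm_command", "kwargs": {
  "delta_pos": [
    [0,0,0],
    [0,0,0],
    [0,0,0],
    [0,0,0],
    [-0.4,0,0],
    [-0.8,0,0],
    [-1,0,0],
    [-0.8,0,0],
    [-0.3,0,0],
    [0,0,0]
  ],
  "rotation": [
    [0,0,0],
    [0,0,0],
    [0,0,0],
    [0,0,0],
    [0,0,0],
    [0,0,0],
    [0,0,0],
    [0,0,0],
    [0,0,0],
    [0,0,0]
  ],
  "gripper": -1
}}

```text
clock: 30.4
position: [0.5082, -0.2592, 0.1686]
tool_rot: [0.78, 1.57, -0.531]
force: [-0.2, 0.4, -0.5]
grip_width: 0.085
```

>>> {"fn": "arm_command", "kwargs": {
  "delta_pos": [
    [0,0.27,-1],
    [0,0.27,-1],
    [0,0.27,-1],
    [0,0.27,-1],
    [0,0.27,-1],
    [0,0.27,-1],
    [0,0.27,-1],
    [0,0,0]
  ],
  "rotation": [
    [0,0,0],
    [0,0,0],
    [0,0,0],
    [0,0,0],
    [0,0,0],
    [0,0,0],
    [0,0,0],
    [0,0,0]
  ]
}}

```text
clock: 31.2
position: [0.5061, -0.0339, 0.1632]
tool_rot: [-1.555, 1.566, -2.868]
force: [-0.1, -0.4, -0.5]
grip_width: 0.0853
```

```bash
python3 st.py .5105 .243 .15 15;python3 -c "
from h import *
t=grab('top')
u,v=map(int,proj('top',(.51,.243,.03)));a=t[v-25:v+25,u-25:u+25];print(u,v)
u,v=map(int,proj('top',(.5075,-.2592,.05)));b=t[v-25:v+25,u-25:u+25];print(u,v)
cv2.imwrite('pics/sp2.png',cv2.resize(np.hstack([a,b])[:,:,::-1],(800,400),interpolation=cv2.INTER_CUBIC))
print('orange',blob(t,(140,185,192,237),(0,0,185),(180,70,255),'top',.028))"
```

```text
shift mm [  12.8   75.  -266.7] units [ 0.43  2.5  -8.89] rot deg [-0.2  0.   0.3] q7 0.5 jaw 14.8
31.2 [ 0.5061 -0.0339  0.1632] 0.0853 F [-0.1 -0.4 -0.5] M [ 0.05 -0.01 -0.02] q [-0.37  0.49  0.42  2.   -0.3   0.72  0.5 ]
166 211
353 209
orange ([0.5107, 0.2423], -75.0, (60.5, 58.6))
```

View pics/sp2.png

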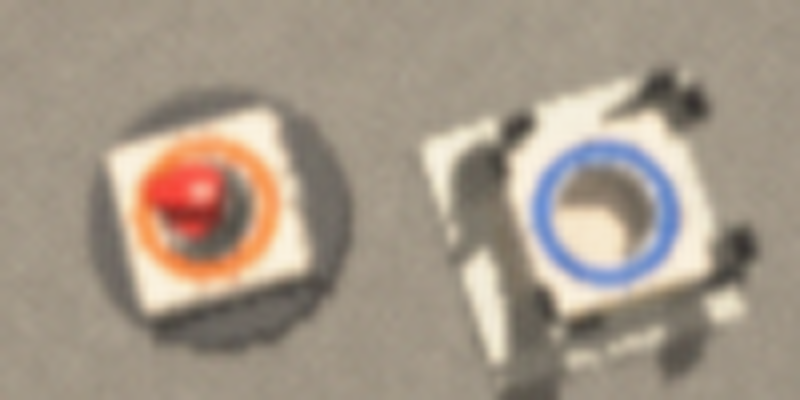

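>>> {"fn": "arm_command", "kwargs": {
  "delta_pos": [
    [0,0.28,-1],
    [0,0.28,-1],
    [0,0.28,-1],
    [0,0.28,-1],
    [0,0.28,-1],
    [0,0.28,-1],
    [0,0.28,-1],
    [0,0.28,-1],
    [0,0.2,-0.5],
    [0,0,0]
  ],
  "rotation": [
    [0,0,0],
    [0,0,0],
    [0,0,0],
    [0,0,0],
    [0,0,0],
    [0,0,0],
    [0,0,0],
    [0,0,0],
    [0,0,0],
    [0,0,0]
  ]
}}

```text
clock: 32.25
position: [0.5149, 0.2267, 0.1572]
tool_rot: [-0.978, 1.558, -2.307]
force: [-0.1, -0.5, -0.1]
grip_width: 0.0856
```

```bash
python3 st.py .5105 .2428 .1 15
```

```text
shift mm [ 57.1   0.2 -17.1] units [ 1.9   0.01 -0.57] rot deg [-1.1  0.4  0.6] q7 0.02 jaw 13.9
32.25 [0.5149 0.2267 0.1572] 0.0856 F [-0.1 -0.5 -0.1] M [-0.05 -0.04  0.04] q [-0.82  0.58  0.43  1.85 -0.32  0.79  0.02]
```

>>> {"fn": "arm_command", "kwargs": {
  "delta_pos": [
    [0.3,0,-0.57],
    [0.6,0,0],
    [0.6,0,0],
    [0.4,0,0],
    [0,0,0]
  ],
  "rotation": [
    [-0.18,0.07,0.1],
    [0,0,0],
    [0,0,0],
    [0,0,0],
    [0,0,0]
  ]
}}

```text
clock: 32.75
position: [0.513, 0.235, 0.0978]
tool_rot: [0.094, 1.568, -1.222]
force: [-0.2, -0.9, 0.4]
grip_width: 0.0855
```

```bash
python3 st.py .5105 .2428 .0285 15
```

```text
shift mm [69.2 -0.4 -8.4] units [ 2.31 -0.01 -0.28] rot deg [-0.5  0.2 -0. ] q7 0.05 jaw 14.5
32.75 [0.513  0.235  0.0978] 0.0855 F [-0.2 -0.9  0.4] M [ 0.01  0.03 -0.06] q [-0.79  0.66  0.37  1.89 -0.37  0.65  0.05]
```

>>> {"fn": "arm_command", "kwargs": {
  "delta_pos": [
    [0.2,0,-0.28],
    [0.4,0,0],
    [0.5,0,0],
    [0,0,0]
  ],
  "rotation": [
    [-0.08,0.03,0],
    [0,0,0],
    [0,0,0],
    [0,0,0]
  ]
}}

```text
clock: 33.15
position: [0.5117, 0.2426, 0.0633]
tool_rot: [1.847, 1.569, 0.538]
force: [-0.6, 0.3, -0.2]
grip_width: 0.0852
```

```bash
python3 st.py .5105 .2428 .0285 15
```

```text
shift mm [34.8 -1.2 -0.5] units [ 1.16 -0.04 -0.02] rot deg [-0.  -0.  -0.1] q7 0.07 jaw 15.0
33.15 [0.5117 0.2426 0.0633] 0.0852 F [-0.6  0.3 -0.2] M [ 0.02  0.01 -0.01] q [-0.78  0.72  0.33  1.9  -0.4   0.59  0.07]
```

>>> {"fn": "arm_command", "kwargs": {
  "delta_pos": [
    [0.4,-0.04,-0.02],
    [0.4,0,0],
    [0.25,0,0],
    [0,0,0]
  ],
  "rotation": [
    [0,0,0],
    [0,0,0],
    [0,0,0],
    [0,0,0]
  ]
}}

```text
clock: 33.55
position: [0.5103, 0.2428, 0.0287]
tool_rot: [1.761, 1.569, 0.451]
force: [0.4, -0.1, 0.4]
grip_width: 0.0856
```

>>> {"fn": "arm_command", "kwargs": {
  "delta_pos": [
    [0,0,0],
    [0,0,0],
    [0,0,0],
    [0,0,0],
    [0,0,0],
    [0,0,0]
  ],
  "rotation": [
    [0,0,0],
    [0,0,0],
    [0,0,0],
    [0,0,0],
    [0,0,0],
    [0,0,0]
  ],
  "gripper": 1
}}

```text
clock: 34.15
position: [0.5109, 0.2429, 0.0301]
tool_rot: [1.835, 1.568, 0.525]
force: [0.1, 0.6, -1.4]
grip_width: 0.0541
```

```bash
python3 st.py .5105 .2428 .0285 15
```

```text
shift mm [ 1.6 -0.4  0. ] units [ 0.05 -0.01  0.  ] rot deg [-0.  -0.  -0.2] q7 0.09 jaw 15.0
34.15 [0.5109 0.2429 0.0301] 0.0541 F [ 0.1  0.6 -1.4] M [-0.02 -0.02 -0.01] q [-0.76  0.77  0.3   1.91 -0.42  0.52  0.09]
```

>>> {"fn": "arm_command", "kwargs": {
  "delta_pos": [
    [-0.4,0,0],
    [-0.5,0,0],
    [-0.8,0,0],
    [-0.9,0,0],
    [-0.9,0,0],
    [-0.6,0,0],
    [0,0,0]
  ],
  "rotation": [
    [0,0,0],
    [0,0,0],
    [0,0,0],
    [0,0,0],
    [0,0,0],
    [0,0,0],
    [0,0,0]
  ]
}}

```text
clock: 34.85
position: [0.5108, 0.2422, 0.1647]
tool_rot: [1.912, 1.565, 0.601]
force: [0.5, 0.6, -1.8]
grip_width: 0.0542
```

```bash
python3 st.py .5077 -.2585 .15 15
```

```text
shift mm [  13.1 -131.7  483.2] units [ 0.44 -4.39 16.11] rot deg [-0.1 -0.1 -0.3] q7 0.01 jaw 14.9
34.85 [0.5108 0.2422 0.1647] 0.0542 F [ 0.5  0.6 -1.8] M [-0.02 -0.02 -0.03] q [-0.85  0.57  0.43  1.86 -0.32  0.78  0.01]
```

>>> {"fn": "arm_command", "kwargs": {
  "delta_pos": [
    [0,-0.27,1],
    [0,-0.27,1],
    [0,-0.27,1],
    [0,-0.27,1],
    [0,-0.27,1],
    [0,-0.27,1],
    [0,-0.27,1],
    [0,-0.27,1],
    [0,-0.27,1],
    [0,-0.27,1]
  ],
  "rotation": [
    [0,0,0],
    [0,0,0],
    [0,0,0],
    [0,0,0],
    [0,0,0],
    [0,0,0],
    [0,0,0],
    [0,0,0],
    [0,0,0],
    [0,0,0]
  ]
}}

```text
clock: 35.85
position: [0.508, -0.075, 0.166]
tool_rot: [2.146, 1.561, 0.844]
force: [0.9, -0.2, -1.6]
grip_width: 0.0548
```

>>> {"fn": "arm_command", "kwargs": {
  "delta_pos": [
    [0,-0.27,1],
    [0,-0.27,1],
    [0,-0.27,1],
    [0,-0.27,1],
    [0,-0.27,1],
    [0,-0.15,0.5],
    [0,0,0],
    [0,0,0]
  ],
  "rotation": [
    [0,0,0],
    [0,0,0],
    [0,0,0],
    [0,0,0],
    [0,0,0],
    [0,0,0],
    [0,0,0],
    [0,0,0]
  ]
}}

```text
clock: 36.65
position: [0.5043, -0.2572, 0.1659]
tool_rot: [2.186, 1.562, 0.877]
force: [-0.4, 0.7, -0.9]
grip_width: 0.0543
```

```bash
python3 st.py .5077 -.2585 .13 15
```

```text
shift mm [35.9  2.7  2.3] units [1.2  0.09 0.08] rot deg [-0.  -0.3 -0.4] q7 0.92 jaw 15.0
36.65 [ 0.5043 -0.2572  0.1659] 0.0543 F [-0.4  0.7 -0.9] M [ 0.02  0.01 -0.05] q [ 0.08  0.56  0.41  1.85 -0.32  0.79  0.92]
```

>>> {"fn": "arm_command", "kwargs": {
  "delta_pos": [
    [0.3,0.09,0.08],
    [0.5,0,0],
    [0.3,0,0],
    [0,0,0],
    [0,0,0]
  ],
  "rotation": [
    [0,-0.05,-0.07],
    [0,0,0],
    [0,0,0],
    [0,0,0],
    [0,0,0]
  ]
}}

```text
clock: 37.15
position: [0.5091, -0.2544, 0.1305]
tool_rot: [-1.993, 1.569, 2.986]
force: [0.4, 0.4, -2.0]
grip_width: 0.0542
```

```bash
python3 st.py .5077 -.2585 .079 15
```

```text
shift mm [51.5 -2.3  3.6] units [ 1.72 -0.08  0.12] rot deg [ 0.3 -0.   0.1] q7 0.93 jaw 15.3
37.15 [ 0.5091 -0.2544  0.1305] 0.0542 F [ 0.4  0.4 -2. ] M [-0.05 -0.   -0.03] q [ 0.09  0.62  0.39  1.86 -0.34  0.73  0.93]
```

>>> {"fn": "arm_command", "kwargs": {
  "delta_pos": [
    [0.1,-0.08,0.12],
    [0.4,0,0],
    [0.3,0,0],
    [0,0,0],
    [0,0,0]
  ],
  "rotation": [
    [0.05,0,0],
    [0,0,0],
    [0,0,0],
    [0,0,0],
    [0,0,0]
  ]
}}

```text
clock: 37.65
position: [0.5079, -0.2588, 0.105]
tool_rot: [-1.758, 1.57, -3.068]
force: [-0.5, 0.3, -0.7]
grip_width: 0.0545
```

```bash
python3 st.py .5077 -.2585 .079 15
```

```text
shift mm [26.  -0.1 -0.3] units [ 0.87 -0.   -0.01] rot deg [-0. -0.  0.] q7 0.95 jaw 15.0
37.65 [ 0.5079 -0.2588  0.105 ] 0.0545 F [-0.5  0.3 -0.7] M [ 0.02 -0.04 -0.02] q [ 0.11  0.66  0.37  1.87 -0.36  0.68  0.95]
```

>>> {"fn": "arm_command", "kwargs": {
  "delta_pos": [
    [0.3,0,0],
    [0.3,0,0],
    [0.25,0,0],
    [0,0,0],
    [0,0,0]
  ],
  "rotation": [
    [0,0,0],
    [0,0,0],
    [0,0,0],
    [0,0,0],
    [0,0,0]
  ]
}}

```text
clock: 38.15
position: [0.5079, -0.2588, 0.0771]
tool_rot: [-1.811, 1.57, -3.121]
force: [0.6, 0.4, -1.5]
grip_width: 0.0541
```

```bash
python3 st.py .5077 -.2585 .077 15
```

```text
shift mm [ 0.1 -0.1 -0.3] units [ 0.   -0.   -0.01] rot deg [-0.  -0.   0.1] q7 0.97 jaw 15.0
38.15 [ 0.5079 -0.2588  0.0771] 0.0541 F [ 0.6  0.4 -1.5] M [ 0.04 -0.03  0.05] q [ 0.13  0.7   0.34  1.88 -0.38  0.62  0.97]
```

>>> {"fn": "arm_command", "kwargs": {
  "delta_pos": [
    [0,0,0],
    [0,0,0],
    [0,0,0],
    [0,0,0],
    [-0.4,0,0],
    [-0.8,0,0],
    [-1,0,0],
    [-0.8,0,0],
    [-0.3,0,0],
    [0,0,0]
  ],
  "rotation": [
    [0,0,0],
    [0,0,0],
    [0,0,0],
    [0,0,0],
    [0,0,0],
    [0,0,0],
    [0,0,0],
    [0,0,0],
    [0,0,0],
    [0,0,0]
  ],
  "gripper": -1
}}

```text
clock: 39.15
position: [0.508, -0.2593, 0.1842]
tool_rot: [0.802, 1.569, -0.508]
force: [-0.2, -0.2, -0.7]
grip_width: 0.0854
```

```bash
python3 -c "
from h import *
t=grab('top')
print('plate',blob(t,(205,165,290,235),(0,0,0),(180,255,95),'top',.008))
print('bar',blob(t,(205,165,290,235),(170,150,150),(10,255,255),'top',.032))"
python3 st.py .549 .0243 .14 58.7
```

```text
plate ([0.5059, 0.0595], 59.5, (55.2, 54.5))
bar ([0.5075, 0.06], -31.0, (35.9, 14.0))
shift mm [  43.4  112.7 -263.4] units [ 1.45  3.76 -8.78] rot deg [-43.8   0.1  -0. ] q7 0.9 jaw 14.9
39.2 [ 0.5079 -0.2592  0.1835] 0.0851 F [-0.1  0.1  0.4] M [ 0.04 -0.01  0.03] q [ 0.06  0.55  0.43  1.82 -0.3   0.83  0.9 ]
```

>>> {"fn": "arm_command", "kwargs": {
  "delta_pos": [
    [0,0.28,-1],
    [0,0.28,-1],
    [0,0.28,-1],
    [0,0.28,-1],
    [0,0.28,-1],
    [0,0.28,-1],
    [0,0.28,-1],
    [0,0.28,-1],
    [0,0.28,-1],
    [0,0.2,-0.9]
  ],
  "rotation": [
    [0,0,0],
    [0,0,0],
    [0,0,0],
    [0,0,0],
    [0,0,0],
    [0,0,0],
    [0,0,0],
    [0,0,0],
    [0,0,0],
    [0,0,0]
  ],
  "gripper": -0.1
}}

```text
clock: 40.2
position: [0.5055, 0.0566, 0.1732]
tool_rot: [-1.547, 1.557, -2.864]
force: [0.9, -0.6, -0.2]
grip_width: 0.0473
```

>>> {"fn": "arm_command", "kwargs": {
  "delta_pos": [
    [0,0,0],
    [0,0,0],
    [0,0,0],
    [0,0,0],
    [0,0,0],
    [0,0,0],
    [0,0,0],
    [0,0,0],
    [0,0,0]
  ],
  "rotation": [
    [-1,0,0],
    [-1,0,0],
    [-1,0,0],
    [-1,0,0],
    [-1,0,0],
    [-1,0,0],
    [-1,0,0],
    [-0.3,0,0],
    [0,0,0]
  ]
}}

```text
clock: 41.1
position: [0.5001, 0.062, 0.1635]
tool_rot: [-2.408, 1.542, -2.924]
force: [0.3, -0.4, -0.4]
grip_width: 0.0473
```

```bash
python3 st.py .5068 .0597 .08 59.1; python3 -c "
from h import *
sc=grab('scene');u,v=map(int,proj('scene',(.507,.06,.03)));b=sc[v-25:v+25,u-25:u+25]
t=grab('top');u,v=map(int,proj('top',(.5075,-.2592,.07)));a=t[v-25:v+25,u-25:u+25];print(u,v)
cv2.imwrite('pics/cov.png',cv2.resize(np.hstack([a,b])[:,:,::-1],(800,400),interpolation=cv2.INTER_CUBIC))
print('coil in nest',blob(t,(u-20,v-20,u+20,v+20),(5,120,100),(22,255,255),'top',.074),proj('top',(.5078,-.2587,.074)))"
```

```text
shift mm [83.3  2.8  8.7] units [2.78 0.09 0.29] rot deg [ 1.3 -1.2  1.1] q7 0.95 jaw 60.5
41.1 [0.5001 0.062  0.1635] 0.0473 F [ 0.3 -0.4 -0.4] M [ 0.09 -0.03  0.01] q [-0.4   0.47  0.21  1.98 -0.14  0.74  0.95]
354 208
coil in nest ([0.506, -0.258], 43.2, (47.4, 47.4)) (np.float64(355.1216740072774), np.float64(208.3890191587843))
```

View pics/cov.png

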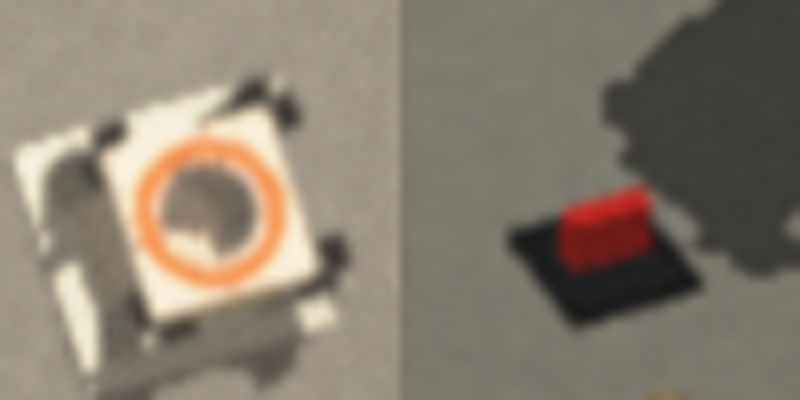

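>>> {"fn": "arm_command", "kwargs": {
  "delta_pos": [
    [0.4,0.1,0.28],
    [0.7,0,0],
    [0.7,0,0],
    [0.6,0,0],
    [0.3,0,0],
    [0,0,0],
    [0,0,0]
  ],
  "rotation": [
    [0.2,-0.2,0.18],
    [0,0,0],
    [0,0,0],
    [0,0,0],
    [0,0,0],
    [0,0,0],
    [0,0,0]
  ]
}}

```text
clock: 41.9
position: [0.5097, 0.0608, 0.08]
tool_rot: [0.242, 1.568, -0.309]
force: [-0.3, 0.2, 1.1]
grip_width: 0.047
```

```bash
python3 st.py .5078 .0597 .025 59.1
```

```text
shift mm [55.  -2.  -1.2] units [ 1.83 -0.07 -0.04] rot deg [-0.7  0.2 -0. ] q7 0.97 jaw 58.4
41.9 [0.5097 0.0608 0.08  ] 0.047 F [-0.3  0.2  1.1] M [-0.02  0.   -0.03] q [-0.36  0.61  0.17  2.03 -0.19  0.52  0.97]
```

>>> {"fn": "arm_command", "kwargs": {
  "delta_pos": [
    [0.4,-0.07,-0.04],
    [0.5,0,0],
    [0.5,0,0],
    [0.4,0,0],
    [0,0,0],
    [0,0,0]
  ],
  "rotation": [
    [-0.12,0.03,0],
    [0,0,0],
    [0,0,0],
    [0,0,0],
    [0,0,0],
    [0,0,0]
  ]
}}

```text
clock: 42.5
position: [0.5089, 0.0597, 0.0251]
tool_rot: [1.016, 1.566, 0.48]
force: [-0.2, -0.8, 0.5]
grip_width: 0.0469
```

```bash
python3 st.py .5078 .0597 .025 59.1
```

```text
shift mm [ 0.1 -0.6 -1. ] units [ 0.   -0.02 -0.03] rot deg [ 0.2  0.1 -0.2] q7 1.0 jaw 59.3
42.5 [0.5089 0.0597 0.0251] 0.0469 F [-0.2 -0.8  0.5] M [-0.02  0.02  0.01] q [-0.32  0.71  0.13  2.04 -0.21  0.4   1.  ]
```

>>> {"fn": "arm_command", "kwargs": {
  "delta_pos": [
    [0,0,0],
    [0,0,0],
    [0,0,0],
    [0,0,0],
    [0,0,0],
    [0,0,0]
  ],
  "rotation": [
    [0,0,0],
    [0,0,0],
    [0,0,0],
    [0,0,0],
    [0,0,0],
    [0,0,0]
  ],
  "gripper": 1
}}

```text
clock: 43.1
position: [0.51, 0.06, 0.0272]
tool_rot: [0.923, 1.563, 0.386]
force: [0.1, 0.7, -1.5]
grip_width: 0.0106
```

```bash
python3 st.py .5078 .0597 .025 59.1
```

```text
shift mm [ 2.2 -1.4 -1.7] units [ 0.07 -0.05 -0.06] rot deg [ 0.2  0.3 -0.3] q7 1.0 jaw 59.3
43.1 [0.51   0.06   0.0272] 0.0106 F [ 0.1  0.7 -1.5] M [-0.01  0.04 -0.02] q [-0.33  0.7   0.13  2.04 -0.21  0.4   1.  ]
```

>>> {"fn": "arm_command", "kwargs": {
  "delta_pos": [
    [-0.4,0,0],
    [-0.8,0,0],
    [-1,0,0],
    [-1,0,0],
    [-1,0,0],
    [-0.6,0,0],
    [0,0,0],
    [0,0,0],
    [0,0,0],
    [0,0,0]
  ],
  "rotation": [
    [0,0,0],
    [0,0,0],
    [0,0,0],
    [0,0,0],
    [0,0,0],
    [0,0,0],
    [1,0,0],
    [1,0,0],
    [1,0,0],
    [1,0,0]
  ]
}}

```text
clock: 44.1
position: [0.508, 0.0588, 0.1851]
tool_rot: [1.496, 1.559, 0.526]
force: [0.7, -0.5, -1.0]
grip_width: 0.0108
```

>>> {"fn": "arm_command", "kwargs": {
  "delta_pos": [
    [0,0,0],
    [0,0,0],
    [0,0,0],
    [0,0,0],
    [0,0,0],
    [0,0,0]
  ],
  "rotation": [
    [1,0,0],
    [1,0,0],
    [1,0,0],
    [0.3,0,0],
    [0,0,0],
    [0,0,0]
  ]
}}

```text
clock: 44.7
position: [0.5072, 0.0592, 0.1893]
tool_rot: [1.958, 1.556, 0.629]
force: [0.0, 0.2, -1.2]
grip_width: 0.0103
```

```bash
python3 st.py .5078 -.2587 .15 15
```

```text
shift mm [ 36.6 -76.  309. ] units [ 1.22 -2.53 10.3 ] rot deg [-1.1 -0.3 -0.8] q7 0.29 jaw 13.9
44.7 [0.5072 0.0592 0.1893] 0.0103 F [ 0.   0.2 -1.2] M [ 0.    0.   -0.04] q [-0.56  0.45  0.44  1.98 -0.28  0.76  0.29]
```

>>> {"fn": "arm_command", "kwargs": {
  "delta_pos": [
    [0,-0.25,1],
    [0,-0.25,1],
    [0,-0.25,1],
    [0,-0.25,1],
    [0,-0.25,1],
    [0,-0.25,1],
    [0,-0.25,1],
    [0,-0.25,1],
    [0,-0.25,1],
    [0,-0.25,0.9]
  ],
  "rotation": [
    [-0.1,0,-0.1],
    [-0.1,0,0],
    [0,0,0],
    [0,0,0],
    [0,0,0],
    [0,0,0],
    [0,0,0],
    [0,0,0],
    [0,0,0],
    [0,0,0]
  ]
}}

```text
clock: 45.7
position: [0.5151, -0.2546, 0.1881]
tool_rot: [2.621, 1.561, 1.344]
force: [0.1, -1.0, -1.0]
grip_width: 0.0108
```

>>> {"fn": "arm_command", "kwargs": {
  "delta_pos": [
    [0,0,0],
    [0,0,0],
    [0,0,0]
  ],
  "rotation": [
    [0,0,0],
    [0,0,0],
    [0,0,0]
  ]
}}

```text
clock: 46.0
position: [0.5138, -0.2585, 0.1881]
tool_rot: [2.632, 1.562, 1.354]
force: [0.0, 0.8, -0.4]
grip_width: 0.0109
```

```bash
python3 st.py .5081 -.2597 .14 15
```

```text
shift mm [48.1 -6.  -0.2] units [ 1.6  -0.2  -0.01] rot deg [ 1.8 -0.4 -0.2] q7 0.94 jaw 16.8
46.0 [ 0.5138 -0.2585  0.1881] 0.0109 F [ 0.   0.8 -0.4] M [-0.02 -0.03 -0.01] q [ 0.07  0.55  0.43  1.8  -0.3   0.85  0.94]
```

>>> {"fn": "arm_command", "kwargs": {
  "delta_pos": [
    [0.3,-0.2,0],
    [0.6,0,0],
    [0.6,0,0],
    [0.4,0,0],
    [0,0,0],
    [0,0,0]
  ],
  "rotation": [
    [0.28,-0.06,-0.04],
    [0,0,0],
    [0,0,0],
    [0,0,0],
    [0,0,0],
    [0,0,0]
  ]
}}

```text
clock: 46.6
position: [0.5073, -0.2557, 0.1278]
tool_rot: [-2.586, 1.569, 2.39]
force: [-0.4, -0.3, -0.9]
grip_width: 0.0106
```

```bash
python3 st.py .5081 -.2597 .105 15; python3 -c "
from h import *
sc=grab('scene');u,v=map(int,proj('scene',(.507,-.26,.07)));b=sc[v-25:v+25,u-25:u+25]
t=grab('top');u,v=map(int,proj('top',(.507,-.26,.1)));a=t[v-25:v+25,u-25:u+25]
cv2.imwrite('pics/c2.png',cv2.resize(np.hstack([a,b])[:,:,::-1],(800,400),interpolation=cv2.INTER_CUBIC))"
```

```text
shift mm [22.8 -0.2  4.1] units [ 0.76 -0.01  0.14] rot deg [ 0.1 -0.1  0.1] q7 0.94 jaw 15.1
46.6 [ 0.5073 -0.2557  0.1278] 0.0106 F [-0.4 -0.3 -0.9] M [-0.04 -0.03 -0.06] q [ 0.09  0.63  0.39  1.87 -0.35  0.72  0.94]
```

View pics/c2.png

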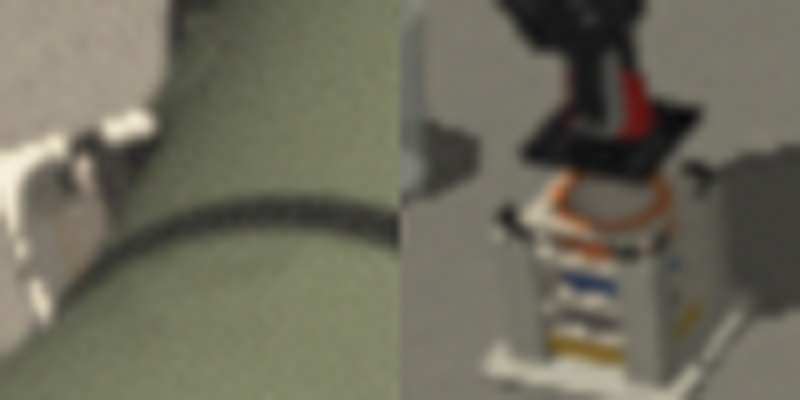

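```bash
python3 -c "
from h import *
u,v=map(int,proj('scene',(.507,-.26,.07)))
f=lambda x,y,z:ray('scene',u-25+(x-400)/8-.5,v-25+y/8-.5,z)
print('plate',f(613,130,.105),'L',f(523,148,.105),'R',f(703,112,.105),'ring',f(613,203,.074))"
```

```text
plate [ 0.50183205 -0.25772736  0.105     ] L [ 0.53352232 -0.27812107  0.105     ] R [ 0.46948539 -0.23691125  0.105     ] ring [ 0.5082536  -0.25546135  0.074     ]
```

>>> {"fn": "arm_command", "kwargs": {
  "delta_pos": [
    [0,-0.01,0.12],
    [0.3,0,0],
    [0.3,0,0],
    [0,0,0],
    [0,0,0]
  ],
  "rotation": [
    [0,0,0],
    [0,0,0],
    [0,0,0],
    [0,0,0],
    [0,0,0]
  ]
}}

```text
clock: 47.2
position: [0.5088, -0.2601, 0.1098]
tool_rot: [1.58, 1.569, 0.273]
force: [0.4, -0.0, -0.9]
grip_width: 0.0106
```

```bash
python3 st.py .508 -.2592 .102 15
```

```text
shift mm [ 7.8 -0.5 -1.1] units [ 0.26 -0.02 -0.04] rot deg [ 0.1 -0.  -0.1] q7 0.96 jaw 15.1
47.2 [ 0.5088 -0.2601  0.1098] 0.0106 F [ 0.4 -0.  -0.9] M [ 0.03 -0.04  0.01] q [ 0.11  0.65  0.38  1.87 -0.36  0.69  0.96]
```

>>> {"fn": "arm_command", "kwargs": {
  "delta_pos": [
    [0.05,-0.02,-0.04],
    [0.1,0,0],
    [0.1,0,0],
    [0,0,0]
  ],
  "rotation": [
    [0,0,0],
    [0,0,0],
    [0,0,0],
    [0,0,0]
  ]
}}

```text
clock: 47.6
position: [0.5079, -0.259, 0.1018]
tool_rot: [1.522, 1.569, 0.215]
force: [0.4, 0.8, -1.4]
grip_width: 0.0108
```

```bash
python3 st.py .508 -.2592 .102 15
```

```text
shift mm [-0.2  0.1  0.2] units [-0.01  0.    0.01] rot deg [ 0.1  0.  -0.1] q7 0.97 jaw 15.1
47.6 [ 0.5079 -0.259   0.1018] 0.0108 F [ 0.4  0.8 -1.4] M [-0.02  0.    0.03] q [ 0.11  0.66  0.37  1.87 -0.37  0.67  0.97]
```

>>> {"fn": "arm_command", "kwargs": {
  "delta_pos": [
    [0,0,0],
    [0,0,0],
    [0,0,0],
    [-0.3,0,0],
    [-0.7,0,0],
    [-0.8,0,0],
    [-0.5,0,0],
    [0,0,0]
  ],
  "rotation": [
    [0,0,0],
    [0,0,0],
    [0,0,0],
    [0,0,0],
    [0,0,0],
    [0,0,0],
    [0,0,0],
    [0,0,0]
  ],
  "gripper": 0
}}

```text
clock: 48.4
position: [0.5078, -0.2595, 0.1759]
tool_rot: [1.258, 1.569, -0.05]
force: [-0.5, -0.2, -0.0]
grip_width: 0.0427
```

>>> {"fn": "arm_command", "kwargs": {
  "delta_pos": [
    [0,0.27,-1],
    [0,0.27,-1],
    [0,0.27,-1],
    [0,0.27,-1],
    [0,0.27,-1],
    [0,0.27,-1],
    [0,0.27,-1],
    [0,0.27,-1],
    [0,0,0]
  ],
  "rotation": [
    [0,0,0],
    [0,0,0],
    [0,0,0],
    [0,0,0],
    [0,0,0],
    [0,0,0],
    [0,0,0],
    [0,0,0],
    [0,0,0]
  ]
}}

```text
clock: 49.3
position: [0.5068, -0.0024, 0.175]
tool_rot: [0.961, 1.568, -0.349]
force: [0.1, -0.2, -0.1]
grip_width: 0.0429
```

```bash
python3 st.py .5107 .243 .15 -2; python3 -c "
from h import *
sc=grab('scene');u,v=map(int,proj('scene',(.507,-.26,.07)));b=sc[v-25:v+25,u-25:u+25]
t=grab('top');u,v=map(int,proj('top',(.507,-.26,.08)));a=t[v-25:v+25,u-25:u+25]
u,v=map(int,proj('top',(.51,.243,.06)));c=t[v-25:v+25,u-25:u+25];print(u,v)
cv2.imwrite('pics/c3.png',cv2.resize(np.hstack([a,b,c])[:,:,::-1],(798,266),interpolation=cv2.INTER_CUBIC))
u,v=map(int,proj('top',(.507,-.26,.08)))
print('bar',blob(t,(u-20,v-20,u+20,v+20),(170,150,150),(10,255,255),'top',.106))
u,v=map(int,proj('top',(.51,.243,.06)))
print('lock',blob(t,(u-15,v-15,u+15,v+15),(170,150,80),(10,255,255),'top',.071))"
```

```text
shift mm [  24.8   67.  -236.1] units [ 0.83  2.23 -7.87] rot deg [16.9  0.1 -0.2] q7 0.44 jaw 14.9
49.3 [ 0.5068 -0.0024  0.175 ] 0.0429 F [ 0.1 -0.2 -0.1] M [-0.05  0.04 -0.01] q [-0.45  0.47  0.45  2.   -0.29  0.74  0.44]
164 210
bar ([0.5065, -0.2574], -75.0, (35.3, 14.1))
lock ([0.5083, 0.2401], 45.2, (23.1, 18.2))
```

View pics/c3.png

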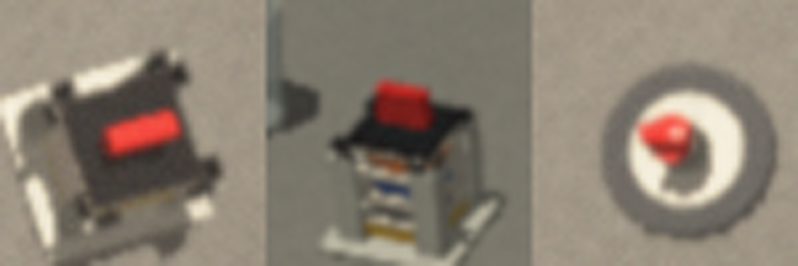

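>>> {"fn": "arm_command", "kwargs": {
  "delta_pos": [
    [0,0.28,-1],
    [0,0.28,-1],
    [0,0.28,-1],
    [0,0.28,-1],
    [0,0.28,-1],
    [0,0.28,-1],
    [0,0.28,-1],
    [0,0.27,-0.9],
    [0,0,0],
    [0,0,0]
  ],
  "rotation": [
    [0,0,0],
    [0,0,0],
    [0,0,0],
    [0,0,0],
    [0,0,0],
    [0,0,0],
    [0,0,0],
    [0,0,0],
    [1,0,0],
    [1,0,0]
  ]
}}

```text
clock: 50.4
position: [0.5172, 0.2344, 0.174]
tool_rot: [0.639, 1.562, -0.909]
force: [-0.3, -0.6, 0.1]
grip_width: 0.0423
```

>>> {"fn": "arm_command", "kwargs": {
  "delta_pos": [
    [0,0,0],
    [0,0,0],
    [0,0,0]
  ],
  "rotation": [
    [0.8,0,0],
    [0,0,0],
    [0,0,0]
  ]
}}

```text
clock: 50.7
position: [0.5186, 0.2311, 0.1737]
tool_rot: [0.646, 1.561, -0.993]
force: [0.2, 0.6, -0.7]
grip_width: 0.0425
```

```bash
python3 st.py .5110 .243 .11 -2
```

```text
shift mm [ 63.5  -8.8 -11.9] units [ 2.12 -0.29 -0.4 ] rot deg [-1.9  0.5 -0.3] q7 -0.25 jaw -3.9
50.7 [0.5186 0.2311 0.1737] 0.0425 F [ 0.2  0.6 -0.7] M [-0.01  0.04 -0.01] q [-0.9   0.58  0.53  1.84 -0.38  0.82 -0.25]
```

>>> {"fn": "arm_command", "kwargs": {
  "delta_pos": [
    [0.2,-0.28,-0.4],
    [0.5,0,0],
    [0.6,0,0],
    [0.5,0,0],
    [0.3,0,0],
    [0,0,0],
    [0,0,0]
  ],
  "rotation": [
    [-0.3,0.08,-0.05],
    [0,0,0],
    [0,0,0],
    [0,0,0],
    [0,0,0],
    [0,0,0],
    [0,0,0]
  ]
}}

```text
clock: 51.4
position: [0.5095, 0.2457, 0.1074]
tool_rot: [-2.896, 1.566, 1.797]
force: [0.2, 0.2, 0.1]
grip_width: 0.0427
```

```bash
python3 st.py .5110 .243 .072 -2
```

```text
shift mm [35.4  1.5  2.8] units [1.18 0.05 0.09] rot deg [ 0.9 -0.2  0.1] q7 -0.17 jaw -1.1
51.4 [0.5095 0.2457 0.1074] 0.0427 F [0.2 0.2 0.1] M [ 0.02 -0.03 -0.1 ] q [-0.86  0.67  0.44  1.89 -0.44  0.69 -0.17]
```

>>> {"fn": "arm_command", "kwargs": {
  "delta_pos": [
    [0.3,0.04,0.08],
    [0.4,0,0],
    [0.3,0,0],
    [0.15,0,0],
    [0,0,0],
    [0,0,0]
  ],
  "rotation": [
    [0.15,0,0],
    [0,0,0],
    [0,0,0],
    [0,0,0],
    [0,0,0],
    [0,0,0]
  ]
}}

```text
clock: 52.0
position: [0.5112, 0.2436, 0.0708]
tool_rot: [-3.119, 1.566, 1.559]
force: [-0.5, -0.1, 0.5]
grip_width: 0.043
```

>>> {"fn": "arm_command", "kwargs": {
  "delta_pos": [
    [0,0,0],
    [0,0,0],
    [0,0,0],
    [0,0,0],
    [0,0,0],
    [0,0,0]
  ],
  "rotation": [
    [0,0,0],
    [0,0,0],
    [0,0,0],
    [0,0,0],
    [0,0,0],
    [0,0,0]
  ],
  "gripper": 1,
  "grip_force": 50
}}

```text
clock: 52.6
position: [0.5113, 0.2437, 0.0715]
tool_rot: [3.054, 1.565, 1.449]
force: [0.0, -0.5, -2.3]
grip_width: 0.0087
```

```bash
python3 st.py .5110 .243 .072 90
```

```text
shift mm [-0.5 -0.3  0.7] units [-0.02 -0.01  0.02] rot deg [88.  -0.3  0.2] q7 -0.15 jaw -2.0
52.6 [0.5113 0.2437 0.0715] 0.0087 F [ 0.  -0.5 -2.3] M [-0.14 -0.05  0.06] q [-0.83  0.72  0.41  1.9  -0.48  0.62 -0.15]
```

>>> {"fn": "arm_command", "kwargs": {
  "delta_pos": [
    [0,0,0],
    [0,0,0],
    [0,0,0],
    [0,0,0],
    [0,0,0],
    [0,0,0],
    [0,0,0],
    [0,0,0],
    [0,0,0],
    [0,0,0]
  ],
  "rotation": [
    [-1,0,0],
    [-1,0,0],
    [-1,0,0],
    [-1,0,0],
    [-1,0,0],
    [-1,0,0],
    [-1,0,0],
    [-1,0,0],
    [-1,0,0],
    [-1,0,0]
  ]
}}

```text
clock: 53.6
position: [0.5111, 0.2436, 0.0715]
tool_rot: [1.951, 1.566, 1.432]
force: [0.2, 0.8, -3.4]
grip_width: 0.0081
```

>>> {"fn": "arm_command", "kwargs": {
  "delta_pos": [
    [0,0,0],
    [0,0,0],
    [0,0,0],
    [0,0,0],
    [0,0,0]
  ],
  "rotation": [
    [-1,0,0],
    [-1,0,0],
    [-1,0,0],
    [-1,0,0],
    [0,0,0]
  ]
}}

```text
clock: 54.1
position: [0.5111, 0.2436, 0.0715]
tool_rot: [1.571, 1.566, 1.489]
force: [-1.0, 1.5, -3.0]
grip_width: 0.0085
```

```bash
python3 st.py .5110 .243 .072 90
```

```text
shift mm [-0.5 -0.6 -0.1] units [-0.02 -0.02 -0.  ] rot deg [-4.7  0.  -0.3] q7 0.95 jaw 85.3
54.1 [0.5111 0.2436 0.0715] 0.0085 F [-1.   1.5 -3. ] M [0.29 0.16 0.03] q [-0.55  0.67  0.    1.88 -0.01  0.58  0.95]
```

Turn the last ~5°, settle, then open and lift away.

>>> {"fn": "arm_command", "kwargs": {
  "delta_pos": [
    [0,0,0],
    [0,0,0],
    [0,0,0]
  ],
  "rotation": [
    [-0.5,0,0],
    [-0.3,0,0],
    [0,0,0]
  ]
}}

```text
clock: 54.4
position: [0.5111, 0.2436, 0.0715]
tool_rot: [1.546, 1.565, 1.542]
force: [-0.5, 1.3, -2.3]
grip_width: 0.0088
```

```bash
python3 st.py .5110 .243 .072 90
```

```text
shift mm [-0.6 -0.6 -0.1] units [-0.02 -0.02 -0.  ] rot deg [-0.2  0.  -0.3] q7 1.01 jaw 89.8
54.4 [0.5111 0.2436 0.0715] 0.0088 F [-0.5  1.3 -2.3] M [0.17 0.12 0.04] q [-0.53  0.67 -0.02  1.88  0.01  0.59  1.01]
```

>>> {"fn": "arm_command", "kwargs": {
  "delta_pos": [
    [0,0,0],
    [0,0,0],
    [0,0,0],
    [-0.3,0,0],
    [-0.6,0,0],
    [-0.9,0,0],
    [-0.9,0,0],
    [-0.6,0,0],
    [0,0,0]
  ],
  "rotation": [
    [0,0,0],
    [0,0,0],
    [0,0,0],
    [0,0,0],
    [0,0,0],
    [0,0,0],
    [0,0,0],
    [0,0,0],
    [0,0,0]
  ],
  "gripper": 0
}}

```text
clock: 55.3
position: [0.5113, 0.2428, 0.1774]
tool_rot: [1.332, 1.565, 1.321]
force: [-0.6, -0.4, 0.3]
grip_width: 0.0428
```

>>> {"fn": "arm_command", "kwargs": {
  "delta_pos": [
    [0,-1,0],
    [0,-1,0],
    [0,-1,0],
    [0,-1,0],
    [0,-1,0],
    [0,0,0]
  ],
  "rotation": [
    [0,0,0],
    [0,0,0],
    [0,0,0],
    [0,0,0],
    [0,0,0],
    [0,0,0]
  ]
}}

```text
clock: 55.9
position: [0.5084, 0.0884, 0.1762]
tool_rot: [1.32, 1.564, 1.31]
force: [0.1, 0.6, -0.3]
grip_width: 0.0428
```

```bash
python3 st.py .5110 .243 .072 90; python3 -c "
from h import *
sc=grab('scene');t=grab('top')
u,v=map(int,proj('top',(.51,.243,.06)));a=cv2.resize(t[v-20:v+20,u-20:u+20],(300,300),interpolation=cv2.INTER_CUBIC)
b=cv2.resize(t,(400,300),interpolation=cv2.INTER_AREA)
u,v=map(int,proj('scene',(.51,.243,.06)));c=cv2.resize(sc[v-20:v+20,u-20:u+20],(300,300),interpolation=cv2.INTER_CUBIC)
d=cv2.resize(sc,(400,300),interpolation=cv2.INTER_AREA)
cv2.imwrite('pics/fin.png',np.vstack([np.hstack([a,b]),np.hstack([c,d])])[:,:,::-1])"
```

```text
shift mm [105.2 154.    0.8] units [3.51 5.13 0.03] rot deg [-0.6  0.1 -0.4] q7 1.28 jaw 89.4
55.9 [0.5084 0.0884 0.1762] 0.0428 F [ 0.1  0.6 -0.3] M [-0.04  0.04  0.08] q [-0.28  0.44 -0.    1.95 -0.01  0.74  1.28]
```

View pics/fin.png

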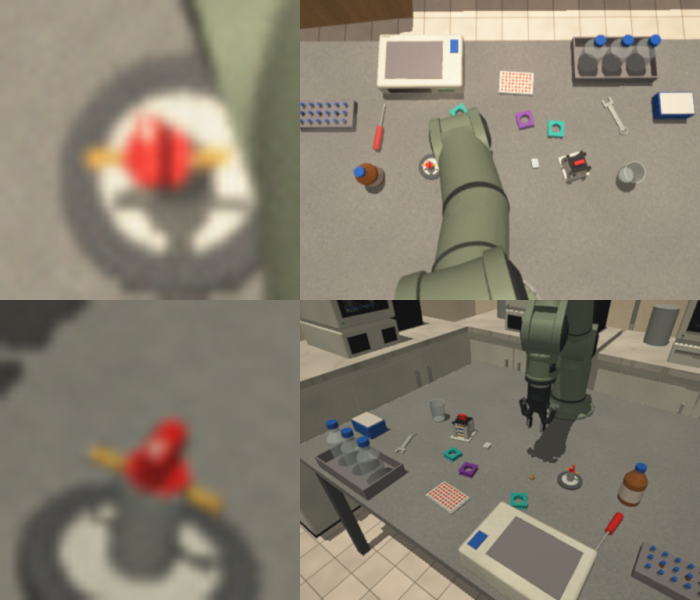

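The catches stick out again along the starting line, the stack stands in the nest, and the bottle and beaker are upright. Handing in.

```bash
python3 -c "
from workcell import bot; print(bot.job_done())"
```

```text
the job is handed in; nothing more can be done
None
```

The job is done and handed in after about 56 s of robot time.

- **Lock:** it gave clockwise, and I turned it until the moment rose to about 1.4 Nm at the stop near -1.6 rad. At the end I turned it back to within about 0.2° of where it started, judging by the jaw angle. The last pictures show both brass catches sticking out again.
- **Stack:** from the bottom up it is the yellow pad, the grey coil, the blue coil, the orange coil and the black cover. The cover had been knocked about 5 cm aside during the run, so I measured it again before picking it up.
- **Last checks:** after placing, the cover's grip lay within about 1 mm of the orange coil below it and stood at -75.0°, square to the nest at about 15°. The bottle and beaker are standing, and the purple and turquoise look-alikes were not touched.
- **Disagreements:** while the cover was in the jaws, one rough two-corner reading from the scene camera put its centre 5 to 6 mm off the tool. I set that reading aside, and the view after placing showed the cover centred. The grey coil also brushed the nest's lips with about 10 N as it went in. I moved it sideways and it then went in without force.

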